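# Scoop the greasy polish tins out of the tote and shut them in the toolbox drawer

## Task

Use the scoop to lift both polish tins out of the tote together (run into the far left corner, they cannot slide away from it) and tip them into the toolbox's open drawer. Then stand the empty scoop flat on the board again and push the drawer fully home. The tins are wet with polish, so do not touch them with the fingers, and leave the shoe last, the dauber and the yellow tin where they are.

Things in the scene. Friction and masses are not known exactly. Their poses are not given: they have to be found in the camera images.
- tote: Black open plastic tote, fixed to the board, 320 (x) x 196 (y) x 55 mm high, walls and floor 5 mm thick: 310 x 186 mm inside, inner floor 5 mm above the board. Origin: centre of its underside. Its +x points away from the robot, +y to the left; the far left corner is at +x, +y. The tins lie in its far half, nearer the left wall; the near half is empty.
- tin1_centre (a point): Flat round polish tin, 60 mm across, 22 mm high, 70 g; the bottom edge is bevelled (42 mm across at the very bottom, full 60 mm from 7 mm up). Bare metal, greasy and slippery (friction about 0.2 on everything). Point: the centre of the tin, 11 mm above its underside; z is its axis.
- tin2_centre (a point): A second tin, the same as the first in every way.
- scoop_grip (a point): Upright flat wooden grip at the back of the scoop (280 g), which stands on the board. Grip: 16 mm thick along the scoop's x, 44 mm wide along y, top 130 mm above the scoop's underside. Point: on the grip, 25 mm below its top, 105 mm above the underside, 49 mm behind the pan's centre, 109 mm behind the lip. Pinch it from above across the 16 mm. Scoop axes: +x to the front lip, z up.
- scoop_pan (a point): The scoop's flat sheet-steel pan, open at the front (+x): 120 mm long (x), 142 mm wide outside, 136 mm inside (y); floor 3 mm thick, sides 3 mm thick (40 mm high at the back, 23 mm at the front), back wall 45 mm high. Point: centre of the pan on its upper floor, 3 mm above the underside; the lip is 60 mm ahead (+x). Same axes as the scoop.
- drawer_floor (a point): Centre of the toolbox drawer's inner floor, 22 mm above the board; moves with the drawer. Inside 195 (x) x 198 (y) x 66 mm deep; the inner front wall is 97 mm away towards -x. The front panel is 15 mm thick, its upper edge 75 mm above this point. x points into the toolbox (the way it shuts), y left, z up. The length that stands open is 6 mm less than the drawer is pulled out.
- drawer_knob (a point): Black knob at the middle of the drawer's front, sticking out towards the robot (drawer's -x). Point: on the knob, 35 mm out from the front panel, 50 mm above the drawer's inner floor; it moves with the drawer. Same axes as the drawer.
- toolbox_drawer0 (a joint): How far the drawer is pulled out, in m: 0 fully home; it starts 0.13 to 0.15 out. It slides with about 1 N of friction and stays where it is left.
- last: Bystander: chrome iron shoe last on a round foot, 130 mm high, 1.6 kg, standing at the back. Origin: centre of its underside.
- dauber: Bystander: black polish dauber, about 135 mm long, lying on the board. Origin: under its middle.
- yellow_tin: Bystander: yellow tin with a dark twist cap, 68 mm across, 110 mm high. Origin: centre of its underside.
- toolbox: Grey plastic toolbox, fixed, 240 x 240 x 110 mm high, a low carrying handle on top (to 142 mm). Origin: centre of its underside. Its drawer comes out of its front, which faces the robot (-x).
Not all that is in view belongs to the job. Leave any pink or red look-alike of the part that bears tin2_centre alone. What is shaped like the part that bears scoop_grip but red is not meant.

How it is judged:
By the outcome, as a careful person would: the job done as asked, in the order asked, and still so for the second after the job is handed in, with the robot touching nothing.
It also fails if it takes over 72 s, if anything falls off the work surface, if the arm or the gripper's body presses on something with over 40 N, if the wrist force passes 120 N, or if a joint passes its speed limit or range.

## Robot

A 6-joint arm with a two-finger parallel gripper is mounted at the origin on the work surface. World frame = base frame: x ahead of the robot, y to its left, z up, the work surface at z = 0. Lengths are in m, angles in rad, forces in N, time in s.
With the tool pointing down it reaches from about 0.35 to 0.85 m from the base axis. Payload 8.1 kg.
Tool frame: the origin (TCP) lies on the centre line of the jaws, within the pads' length; the fingertips stand 11 mm ahead of it and the grasp point (between the pads) lies 8 mm behind it; z points along the fingers, y is the direction in which the jaws open and shut (so a half turn about z gives the same grasp; the last joint's range is limited). The gripper opens to 93 mm and grips with 3 to 60 N. Pads are 15 mm wide; open, the fingers measure 128 mm over their backs; the gripper's body (75 mm by 188 mm) begins 65 mm behind the grasp point.
Start: joints at [1.136, 0.13, 1.488, -0, 1.523, -0.085], TCP at [0.206, 0.564, 0.195] pointing down, gripper open.
Joint ranges: [-2.96, 2.96], [-0.89, 2.26], [0.02, 2.5], [-1.34, 4.48], [0, 2.73], [-2.66, 2.66]. Speed limits (rad/s): [2.39, 2.39, 2.79, 3.14, 3.14, 3.14].

## Interface

Orientations are given as a unit quaternion [w, x, y, z].
In Python, from workcell import arm gives the robot as it stands.
- The arm moves only by the tool move_arm, never from a script. Its argument "deltas" is a list of rows, each a list of 3 entries, a list of its own where there are three numbers: the closure, from 0 (fully open) to 1 (shut), then the shift along the world's x, y, z in mm, then the turn about the world's z in rad. In form: [[fingers, [x, y, z], roll], ...]. A call has 1 to 10 rows; each row is the pose to reach, as a shift and turn from the pose commanded when the call began; what a row does not reach only later rows make up. A row lasts 1/12 s, in which the tool goes at most 41.7 mm and 7.16 degrees, less where a joint would pass 70% of its speed; a pose out of reach is approached as far as the arm can. A call with a gripper value outside its range is refused whole. The fingers move at their own pace and stop on an object; "grip_force" is the grip in N (left out, the last holds). Time passes only in rows, so rows that repeat a pose let the fingers close. It gives the time, the measured TCP pose, the force and the opening at its end, in the units of the state.
- arm.get_state(): the state, without advancing time (a new reading comes with each control period).
- arm.snapshot(name): name is "side" or "top" or "wrist"; returns a dict with "frame" (420x560x3 uint8, red, green, blue), "fx", "fy", "cx", "cy" (pixels), "extrinsics" (4x4, takes a point from camera to world coordinates); the wrist camera has in their place "tool_from_camera" (4x4, takes a point from camera to tool coordinates, whose origin is the TCP and whose axes are the flange's). Camera axes: x right, y down, z forward; pixel columns grow to the right and rows downward; lengths in m; the calibration is good to about 2 mm. A picture is of the moment at which its call begins: read the wrist's pose just before it. There is no depth.
- arm.sign_off(): hands the job in, once; it reports no verdict.
The state is a dict: "t": time; "joint_pos": joint angles; "dq": joint speeds; "tau": joint torques, N m; "tool_pos": TCP position; "ee_rot": TCP orientation; "contact_force": force on the tool from outside, world axes, zero at the start; "ft_torque": the same for the moment, N m; "gripper_width": finger opening in m.
Only numpy, scipy, OpenCV 4.12 (cv2) and the standard library are available. Lean on these libraries where they do the work, as an engineer would, in place of code of your own. Each camera call takes 0.05 s, during which the arm holds its last target. There are 200 camera calls.

## Working session

There is one attempt and no reset: what is moved stays moved. The work goes in short steps, Python scripts to look and compute and a tool call to move; the robot and the scene stay as the last step left them, time stands still between calls to the robot, and variables do not carry over. Pictures are saved under pics/ and viewed, about 8 in all and at most 12, crops included, and the job is handed in when it is done.

Besides the shell and the picture viewer there is one more tool, called after "Call:" as a command line: name --argument value ..., lists and objects as JSON in quotes. move_arm: Moves the arm, as the interface text tells. Its arguments: {"type":"object","properties":{"deltas":{"type":"array"},"grip_force":{"type":"number"}},"required":["deltas"]}

```bash
mkdir -p pics
cat > h.py <<'E'
import numpy as np, cv2
from workcell import arm
from scipy.spatial.transform import Rotation as R
def snap(n,f):
    st=arm.get_state(); s=arm.snapshot(n); cv2.imwrite('pics/'+f+'.png',s['frame'][:,:,::-1])
    if n=='wrist':
        T=np.eye(4); q=st['ee_rot']; T[:3,:3]=R.from_quat([q[1],q[2],q[3],q[0]]).as_matrix(); T[:3,3]=st['tool_pos']
        E=T@np.array(s['tool_from_camera'])
    else: E=np.array(s['extrinsics'])
    K=np.array([s['fx'],s['fy'],s['cx'],s['cy']]); np.savez('pics/'+f+'.npz',E=E,K=K); return s['frame']
def px2w(f,u,v,z):
    d=np.load('pics/'+f+'.npz'); K,E=d['K'],d['E']
    r=E[:3,:3]@np.array([(u-K[2])/K[0],(v-K[3])/K[1],1]); o=E[:3,3]
    return o+r*(z-o[2])/r[2]
def w2px(f,p):
    d=np.load('pics/'+f+'.npz'); K,E=d['K'],d['E']
    c=E[:3,:3].T@(np.array(p)-E[:3,3]); return np.array([K[0]*c[0]/c[2]+K[2],K[1]*c[1]/c[2]+K[3]]).round(1)
E
python3 - <<'E'
from h import *
a=snap('top','top0');b=snap('side','side0')
s=arm.get_state();print(s)
for f in('top0','side0'): d=np.load('pics/'+f+'.npz');print(d['E'].round(3),d['K'])
E
```

```text
{'t': 0.1, 'joint_pos': array([ 1.13563725e+00,  1.31059902e-01,  1.48920526e+00, -6.63343586e-06,
        1.52299060e+00, -8.54147171e-02]), 'dq': array([-0.00096216, -0.00141004, -0.00314484,  0.00130753, -0.00093433,
        0.00057066]), 'tau': array([ 4.08278247e-04, -5.61345756e+01, -4.93094444e+01,  7.69739645e-02,
        2.91325460e-02, -4.31696253e-05]), 'tool_pos': array([0.20534606, 0.56316722, 0.1943886 ]), 'ee_rot': array([-2.10804954e-04,  1.73982051e-01,  9.84748473e-01, -8.04393866e-04]), 'contact_force': array([-0.14577293, -0.06498235, -0.98551921]), 'ft_torque': array([ 0.01217894,  0.04034595, -0.06960934]), 'gripper_width': 0.09285906464867007}
[[-0.002 -0.976  0.217  0.225]
 [-1.     0.003  0.002  0.047]
 [-0.003 -0.217 -0.976  1.489]
 [ 0.     0.     0.     1.   ]] [536.40555261 536.40555261 281.55972619 209.07025624]
[[ 0.86  -0.311  0.405 -0.026]
 [-0.51  -0.486  0.71  -0.942]
 [-0.024 -0.817 -0.576  0.875]
 [ 0.     0.     0.     1.   ]] [467.42001861 467.42001861 279.72932706 205.47289589]
```

View pics/top0.png

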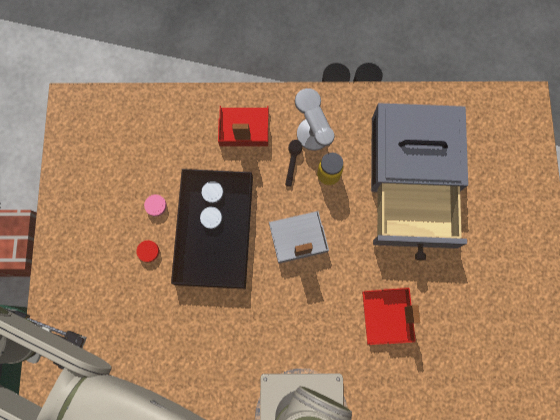

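View pics/side0.png

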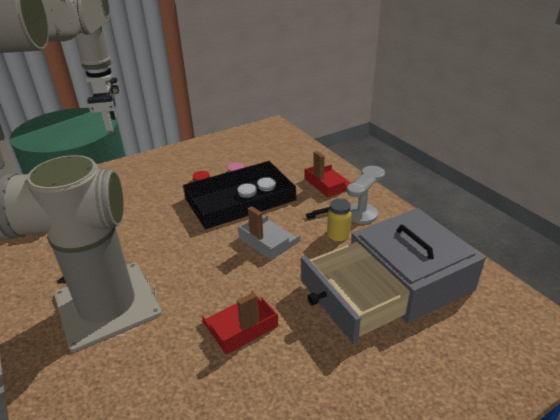

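The candidates are:
- **Scoop:** grey at (300,238), red at (245,127) and red at (388,317). The grey one is meant, because red is excluded.
- **Tins:** bare metal at (212,191) and (211,217) in the tote. The pink one at (155,205) and the red one at (148,251) are look-alikes.

An enlarged crop should confirm this.

Run:
```python
import cv2
a=cv2.imread('pics/top0.png')
c=cv2.resize(a[160:295,165:335],None,fx=4.4,fy=4.4,interpolation=cv2.INTER_CUBIC);cv2.imwrite('pics/c1.png',c)
c=cv2.resize(a[95:265,365:475],None,fx=3.5,fy=3.5,interpolation=cv2.INTER_CUBIC);cv2.imwrite('pics/c2.png',c)
```

```text
(no output)
```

View pics/c1.png

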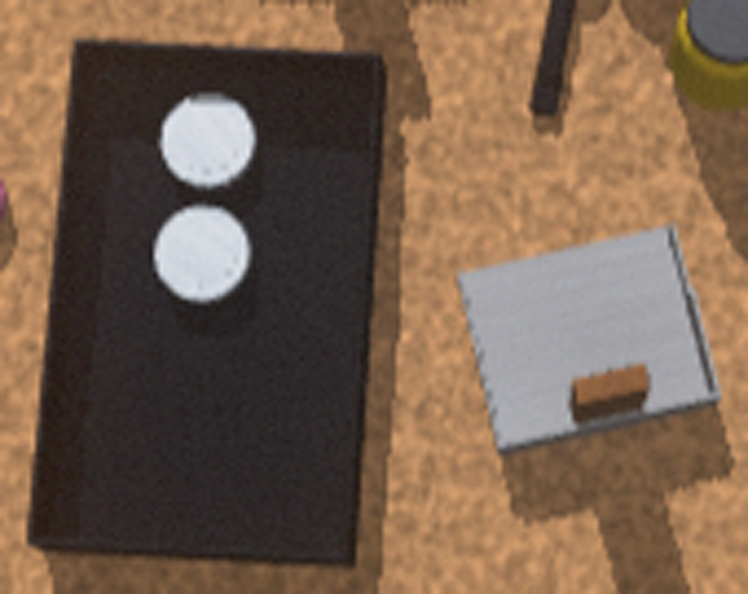

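View pics/c2.png

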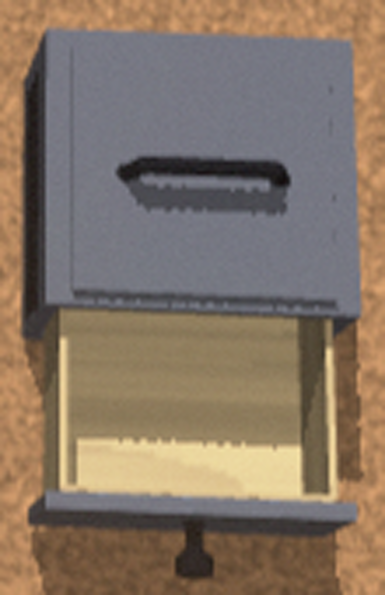

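Run:
```python
from h import *
P=lambda n,u,v,z,s,o:print(n,(1000*(px2w('top0',o[0]+u/s,o[1]+v/s,z))).round(0)[:2])
a=(4.4,(165,160));b=(3.5,(365,95))
for n,u,v,z in[('toteFL',75,42,.055),('FR',384,55,.055),('NR',353,563,.055),('NL',30,545,.055),('tin1',208,141,.027),('tin2',202,254,.027),('lipL',460,274,.023),('lipR',672,228,.023),('bR',717,398,.045),('bL',500,448,.045),('gL',573,388,.13),('gR',648,373,.13),('gc',610,381,.13)]:P(n,u,v,z,*a)
for n,u,v,z in[('panL',48,490,.097),('panR',354,503,.097),('panoutL',30,510,.097),('panoutR',355,510,.097),('knobend',193,572,.072),('knobroot',193,520,.072),('tbL',25,335,.0),('tbfaceL',48,305,.11),('tbfaceR',358,318,.11),('tbBL',45,30,.11),('tbBR',352,42,.11),('inL',62,480,.088),('inR',332,490,.088)]:P(n,u,v,z,*b)
```

```text
toteFL [657. 327.]
FR [648. 132.]
NR [330. 147.]
NL [341. 343.]
tin1 [600. 245.]
tin2 [526. 247.]
lipL [513.  84.]
lipR [543. -51.]
bR [431. -75.]
bL [400.  59.]
gL [425.  16.]
gR [433. -28.]
gc [429.  -6.]
panL [ 464. -205.]
panR [ 454. -434.]
panoutL [ 449. -191.]
panoutR [ 448. -434.]
knobend [ 405. -316.]
knobroot [ 445. -319.]
tbL [ 609. -209.]
tbfaceL [ 604. -208.]
tbfaceR [ 593. -443.]
tbBL [ 828. -215.]
tbBR [ 817. -456.]
inL [ 473. -217.]
inR [ 465. -421.]
```

The crops confirm the two bare-metal tins in the tote at c1 (208,141) and (202,254), and the grey scoop with its grip top at c1 (610,381). The drawer is open with its knob at c2 (193,570). I'm moving over the grip with the jaws along the grip's 44 mm width. The tool can't tilt, so the pan will have to pivot about that axis when I dump.

Call:
move_arm --deltas '[[0,[224,-569,0],0.56],[0,[224,-569,0],0.56],[0,[224,-569,0],0.56],[0,[224,-569,0],0.56],[0,[224,-569,0],0.56],[0,[224,-569,0],0.56],[0,[224,-569,0],0.56],[0,[224,-569,0],0.56],[0,[224,-569,0],0.56],[0,[224,-569,0],0.56]]' --grip_force 60

```text
t: 0.93
tool_pos: [0.3567, 0.178, 0.1952]
ee_rot: [0.0, -0.105, 0.994, 0.0]
contact_force: [1.2, -0.2, 1.1]
gripper_width: 0.0928
```

Call:
move_arm --deltas '[[0,[20,-37,0],0],[0,[35,-75,0],0],[0,[52,-115,0],0],[0,[66,-150,0],0],[0,[72,-172,0],0],[0,[72,-182,0],0],[0,[72,-184,0],0],[0,[72,-184,0],0]]'

```text
t: 1.6
tool_pos: [0.4283, -0.0039, 0.1951]
ee_rot: [-0.0, -0.104, 0.995, 0.0]
contact_force: [-0.2, 0.5, 0.1]
gripper_width: 0.093
```

Run:
```python
from h import *
f=snap('wrist','w1');s=arm.get_state();print(s['tool_pos'],s['ee_rot'])
T=np.radians(12)
for p in ([.429,-.006,.13],[.535,.017,.003]): print(w2px('w1',p))
```

```text
[ 0.42835328 -0.00325444  0.19515407] [-2.20604779e-04 -1.04907032e-01  9.94481956e-01  3.25362415e-04]
[275.9 211.4]
[277.  260.2]
```

View pics/w1.png

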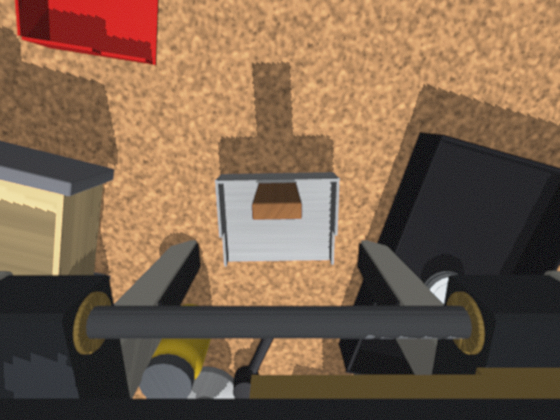

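The wrist view shows the grip top at (277,208), within about 1 mm of the predicted (276,211), and square to the jaws. I'll descend and pinch.

Call:
move_arm --deltas '[[0,[1,-2,-35],0],[0,[1,-2,-70],0],[0,[1,-2,-92],0],[0,[1,-2,-98],0],[0,[1,-2,-98],0],[0.6,[1,-2,-98],0],[0.8,[1,-2,-98],0],[0.8,[1,-2,-98],0],[0.8,[1,-2,-98],0],[0.8,[1,-2,-98],0]]' --grip_force 60

```text
t: 2.48
tool_pos: [0.4306, -0.0062, 0.0985]
ee_rot: [0.001, -0.105, 0.994, -0.0]
contact_force: [0.1, -0.2, 0.4]
gripper_width: 0.0643
```

Call:
move_arm --deltas '[[0.8,[0,0,0],0],[0.8,[0,0,8],0],[0.8,[0,0,25],0],[0.8,[0,0,42],0],[0.8,[0,0,50],0],[0.8,[0,0,50],0],[0.8,[0,0,50],0]]'

```text
t: 3.07
tool_pos: [0.4302, -0.0062, 0.1477]
ee_rot: [0.001, -0.105, 0.994, -0.0]
contact_force: [-0.7, 0.0, -0.5]
gripper_width: 0.0198
```

Run:
```python
from h import *
f=snap('wrist','w2');snap('side','s2');s=arm.get_state();print(s['tool_pos'],s['contact_force'],s['ft_torque'],s['gripper_width'])
w=cv2.imread('pics/w2.png')[120:300,150:410];a=cv2.imread('pics/s2.png')[150:300,170:400]
w=cv2.resize(w,(520,360));a=cv2.resize(a,(0,0),fx=520/230,fy=520/230)[:240]
cv2.imwrite('pics/m2.png',np.vstack([w,a]))
```

```text
[ 0.42921021 -0.00601064  0.14644083] [-0.37471375 -0.27317118 -0.26356058] [ 0.04095569 -0.00173175  0.03941793] 0.019045076785040867
```

View pics/m2.png

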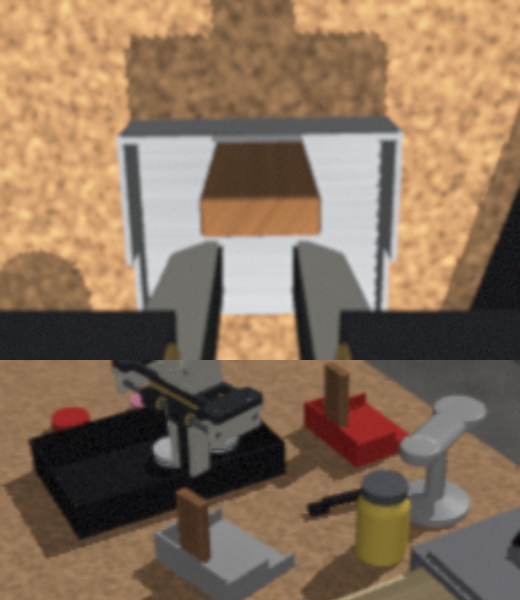

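Run:
```python
from h import *
s=arm.get_state();p=s['tool_pos']
for f in('w2','s2'):
  for q in (p,p-[0,0,.011],[.429,-.006,.13],[p[0],p[1],.13]): print(f,w2px(f,q))
d=np.load('pics/w2.npz');print(d['E'].round(3))
# wrist full-frame estimates of grip top at z=.13: crop (261,218)/2+offset
print(px2w('w2',150+261/2,120+217/2,.13), px2w('w1',277,208,.13))
# side: grip top px in crop (193,497) scale 2.26
k=520/230
print(px2w('s2',170+193/k,150+(497-360)/k,.13))
print(px2w('s2',170+193/k,150+(560-360)/k,.04))
```

```text
w2 [279.2 237.8]
w2 [279.1 231.8]
w2 [279.2 228.9]
w2 [279.1 229.1]
s2 [254.5 205.3]
s2 [254.7 208.6]
s2 [254.7 210.2]
s2 [254.8 210.2]
[[-0.209  0.939  0.274  0.354]
 [ 0.978  0.201  0.059 -0.023]
 [ 0.     0.28  -0.96   0.337]
 [ 0.     0.     0.     1.   ]]
[ 0.42853664 -0.00512027  0.13      ] [ 0.42578786 -0.00574538  0.13      ]
[ 0.42959768 -0.00851865  0.13      ]
[ 0.4208349  -0.01458996  0.04      ]
```

The positions agree. I simply lifted before the fingers had closed, since they move at about 90 mm/s. I'll retry and wait longer.

Call:
move_arm --deltas '[[0.2,[0,0,0],0],[0.2,[0,0,0],0],[0.2,[0,0,0],0],[0.2,[0,0,0],0],[0.2,[0,0,0],0],[0.2,[0,0,0],0],[0.2,[-1,0,-25],0],[0.2,[-1,0,-45],0],[0.2,[-1,0,-50],0],[0.3,[-1,0,-50],0]]'

```text
t: 4.0
tool_pos: [0.4272, -0.0059, 0.0957]
ee_rot: [-0.002, -0.105, 0.994, 0.0]
contact_force: [-0.7, -0.4, -0.2]
gripper_width: 0.0706
```

Call:
move_arm --deltas '[[0.9,[0,0,0],0],[0.9,[0,0,0],0],[0.9,[0,0,0],0],[0.9,[0,0,0],0],[0.9,[0,0,0],0],[0.9,[0,0,0],0],[0.9,[0,0,0],0]]' --grip_force 60

```text
t: 4.58
tool_pos: [0.4295, -0.0059, 0.0984]
ee_rot: [0.001, -0.105, 0.994, 0.0]
contact_force: [-1.0, 2.9, 6.1]
gripper_width: 0.0432
```

Call:
move_arm --deltas '[[0.9,[0,0,8],0],[0.9,[0,0,28],0],[0.9,[0,0,50],0],[0.9,[0,0,72],0],[0.9,[0,0,82],0],[0.9,[0,0,85],0],[0.9,[0,0,85],0]]'

```text
t: 5.17
tool_pos: [0.429, -0.0062, 0.1826]
ee_rot: [0.0, -0.105, 0.994, -0.0]
contact_force: [-0.4, 0.7, -2.4]
gripper_width: 0.0432
```

Run:
```python
from h import *
f=snap('wrist','w3');snap('side','s3');s=arm.get_state();print(s['tool_pos'],s['contact_force'],s['ft_torque'],s['gripper_width'])
w=cv2.imread('pics/w3.png')[120:300,150:410];a=cv2.imread('pics/s3.png')[120:270,170:400]
w=cv2.resize(w,(520,360));a=cv2.resize(a,(0,0),fx=520/230,fy=520/230)[:240]
cv2.imwrite('pics/m3.png',np.vstack([w,a]))
```

```text
[ 0.42795973 -0.00601928  0.18090251] [ 0.23510403 -1.09711723 -3.32440175] [ 0.03281115  0.03396676 -0.05942361] 0.04311190542868914
```

View pics/m3.png

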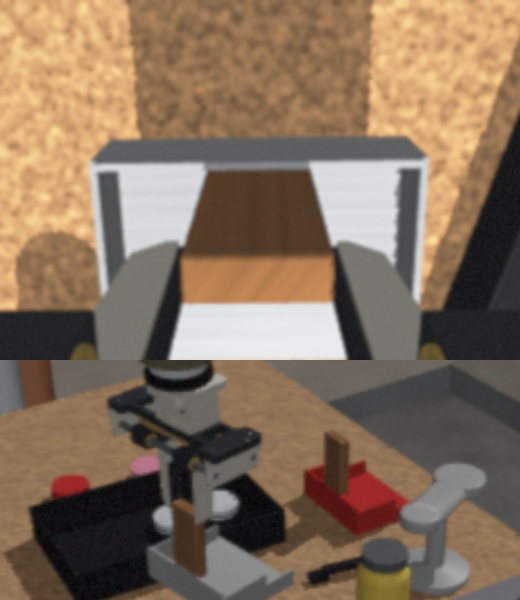

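Run:
```python
from h import *
s=arm.get_state();p=s['tool_pos'];y=np.radians(12.06)
def P(f,x,yy,z,base):
    q=np.array([p[0]+x*np.cos(y)-yy*np.sin(y),p[1]+x*np.sin(y)+yy*np.cos(y),z+base]);return w2px(f,q)
for pitch in(0,5,10):
  a=np.radians(pitch); out=[]
  for (x,z) in((-.008,.13),(.008,.13),(-.011,.045)):
    dz=z-.1; xx=x*np.cos(a)+dz*np.sin(a)*-1*-1; zz=.1+dz*np.cos(a)-x*np.sin(a)
    out.append(P('w3',xx,0,zz,.0825))
  print(pitch,out)
```

```text
0 [array([279.4, 245.3]), array([279.3, 271. ]), array([279. , 200.7])]
5 [array([279.4, 250.1]), array([279.3, 274.3]), array([279. , 195.4])]
10 [array([279.4, 254.7]), array([279.3, 277.3]), array([279. , 190.4])]
```

The scoop hangs level, with 0° pitch at 60 N. I'm carrying it to the near half of the tote.

Call:
move_arm --deltas '[[0.9,[-5,20,0],-0.05],[0.9,[-14,55,0],-0.12],[0.9,[-25,94,0],-0.2],[0.9,[-36,135,0],-0.26],[0.9,[-47,175,0],-0.26],[0.9,[-57,215,0],-0.26],[0.9,[-66,245,0],-0.26],[0.9,[-70,262,0],-0.26],[0.9,[-71,267,0],-0.26],[0.9,[-71,267,0],-0.26]]'

```text
t: 6.1
tool_pos: [0.3565, 0.2614, 0.1808]
ee_rot: [-0.001, 0.024, 1.0, -0.001]
contact_force: [0.1, -0.0, -2.8]
gripper_width: 0.0433
```

Run:
```python
from h import *
f=snap('top','t4');s=arm.get_state();print(s['tool_pos'],s['ee_rot'])
snap('wrist','w4')
a=cv2.resize(cv2.imread('pics/t4.png')[150:300,150:300],(400,400),interpolation=cv2.INTER_CUBIC)
cv2.imwrite('pics/m4.png',np.hstack([a,cv2.resize(cv2.imread('pics/w4.png')[120:400,140:420],(400,400))]))
```

```text
[0.3570575  0.26044786 0.18103521] [-9.45887137e-04  2.41774802e-02  9.99706846e-01 -8.81666511e-04]
```

View pics/m4.png

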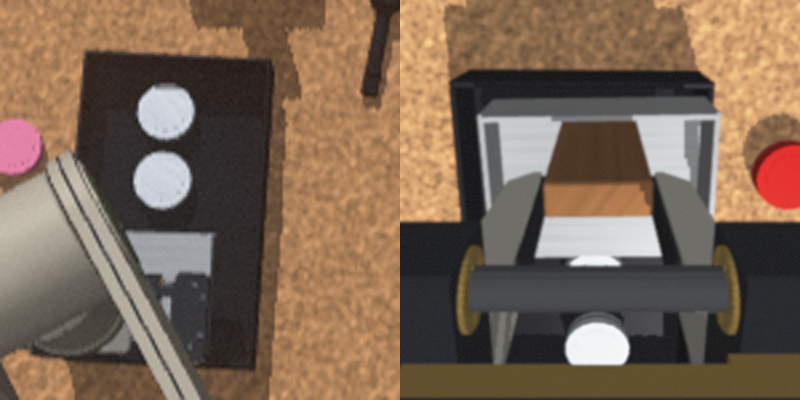

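The top view shows the pan inside the tote's near half, clear of the rear tin. In the wrist view the tote's near rim corners are at crop (452,78) and (713,75). I'll check them against the pan.

Run:
```python
from h import *
for n,x,y,z in(('NRo',452,78,.055),('NLo',713,75,.055),('tin2',597,343,.027),('panLback',718,112,.1275),('panRback',482,113,.1275)):
    print(n,(1000*px2w('w4',140+(x-400)*.7,120+y*.7,z)).round(0))
for n,x,y,z in(('tin1',166,111,.027),('tin2',162,180,.027)):
    print(n,(1000*px2w('t4',150+x*.375,150+y*.375,z)).round(0))
```

```text
NRo [331. 155.  55.]
NLo [338. 345.  55.]
tin2 [596. 248.  27.]
panLback [346. 330. 128.]
panRback [340. 195. 128.]
tin1 [601. 245.  27.]
tin2 [527. 248.  27.]
```

Call:
move_arm --deltas '[[0.9,[8,0,-8],0],[0.9,[8,0,-28],0],[0.9,[8,0,-48],0],[0.9,[8,0,-62],0],[0.9,[8,0,-70],0],[0.9,[8,0,-75],0],[0.9,[8,0,-77],0],[0.9,[8,0,-77],0]]'

```text
t: 6.87
tool_pos: [0.3662, 0.2606, 0.1054]
ee_rot: [0.0, 0.025, 1.0, 0.0]
contact_force: [0.2, 0.3, -2.2]
gripper_width: 0.0431
```

Call:
move_arm --deltas '[[0.9,[0,0,-1],0],[0.9,[0,0,-2],0],[0.9,[0,0,-3],0]]'

```text
t: 7.12
tool_pos: [0.3663, 0.2615, 0.1034]
ee_rot: [0.001, 0.025, 1.0, 0.001]
contact_force: [-2.1, 2.8, 7.6]
gripper_width: 0.0435
```

Call:
move_arm --deltas '[[0.9,[4,0,1],0],[0.9,[12,-0.6,1],0],[0.9,[22,-1.1,1],0],[0.9,[32,-1.6,1],0],[0.9,[42,-2.1,1],0],[0.9,[52,-2.6,1],0],[0.9,[60,-3,1],0],[0.9,[68,-3.4,1],0],[0.9,[75,-3.8,1],0],[0.9,[82,-4.1,1],0]]'

```text
t: 7.95
tool_pos: [0.4484, 0.2568, 0.1034]
ee_rot: [-0.0, 0.025, 1.0, 0.0]
contact_force: [-5.2, 1.1, 5.7]
gripper_width: 0.0431
```

Call:
move_arm --deltas '[[0.9,[8,-0.4,0],0],[0.9,[16,-0.8,0],0],[0.9,[24,-1.2,0],0],[0.9,[32,-1.6,0],0],[0.9,[40,-2,0],0],[0.9,[40,-2,0],0]]'

```text
t: 8.45
tool_pos: [0.4896, 0.2546, 0.1034]
ee_rot: [0.001, 0.025, 1.0, 0.0]
contact_force: [1.3, 1.6, 1.3]
gripper_width: 0.0431
```

Run:
```python
from h import *
snap('top','t5');s=arm.get_state();print(s['tool_pos'],s['ee_rot'],s['contact_force'])
snap('wrist','w5');snap('side','s5')
a=cv2.resize(cv2.imread('pics/t5.png')[150:300,150:300],(400,400),interpolation=cv2.INTER_CUBIC)
b=cv2.resize(cv2.imread('pics/s5.png')[130:270,170:310],(400,400),interpolation=cv2.INTER_CUBIC)
cv2.imwrite('pics/m5.png',np.hstack([a,b]))
```

```text
[0.48919119 0.25465694 0.10341822] [8.32899047e-04 2.50640745e-02 9.99685500e-01 1.76039210e-05] [1.56761635 0.78153037 0.10575638]
```

View pics/m5.png

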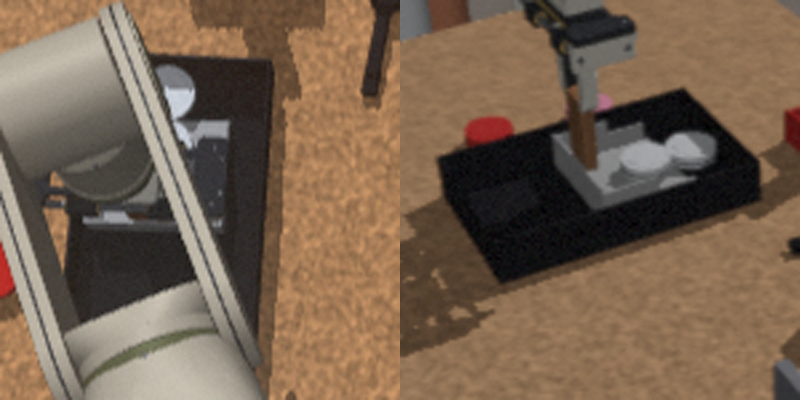

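The rear tin is on the pan and the front tin is against the far wall. About 46 mm remains.

Call:
move_arm --deltas '[[0.9,[5,-0.2,-0.5],0],[0.9,[12,-0.6,-0.5],0],[0.9,[19,-0.9,-0.5],0],[0.9,[26,-1.3,-0.5],0],[0.9,[32,-1.6,-0.5],0],[0.9,[37,-1.8,-0.5],0],[0.9,[40,-2,-0.5],0],[0.9,[42,-2.1,-0.5],0],[0.9,[42,-2.1,-0.5],0]]'

```text
t: 9.35
tool_pos: [0.5289, 0.2533, 0.1033]
ee_rot: [-0.001, 0.025, 1.0, 0.0]
contact_force: [-6.4, 2.3, 7.5]
gripper_width: 0.0427
```

Call:
move_arm --deltas '[[0.9,[2,0,0],0],[0.9,[4,0,0],0],[0.9,[5,0,0],0],[0.9,[5,0,0],0]]'

```text
t: 9.68
tool_pos: [0.5336, 0.2533, 0.1033]
ee_rot: [-0.001, 0.025, 1.0, 0.0]
contact_force: [-7.5, 2.6, 8.2]
gripper_width: 0.0428
```

Run:
```python
from h import *
snap('top','t6');s=arm.get_state();print(s['tool_pos'],s['ee_rot'],s['contact_force'])
snap('wrist','w6');snap('side','s6')
b=cv2.resize(cv2.imread('pics/s6.png')[150:240,190:310],(800,600),interpolation=cv2.INTER_CUBIC)
w=cv2.resize(cv2.imread('pics/w6.png')[140:400,120:440],(320,260))
b[340:,480:]=w
cv2.imwrite('pics/m6.png',b)
```

```text
[0.53362209 0.25330511 0.10331919] [-8.91770433e-04  2.46947769e-02  9.99694617e-01  2.11250550e-04] [-6.43146868  2.72292331  7.36436484]
```

View pics/m6.png

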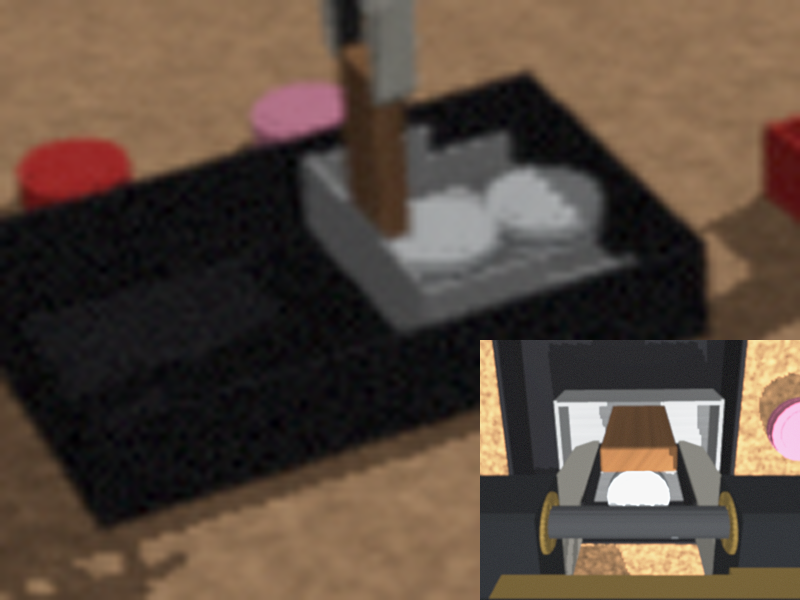

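Both tins are aboard. The rear one rests on the grip, staggered, and the front tin's base is about 24 mm inside the lip. I'll nudge a little further, then ease off and lift gently.

Call:
move_arm --deltas '[[0.9,[1,0,0],0],[0.9,[2.5,0,0],0],[0.9,[3.5,0,0],0],[0.9,[3.5,0,0],0]]'

```text
t: 10.17
tool_pos: [0.537, 0.2533, 0.1033]
ee_rot: [-0.001, 0.025, 1.0, 0.0]
contact_force: [-6.9, 2.5, 7.6]
gripper_width: 0.0435
```

Call:
move_arm --deltas '[[0.9,[0,0,2],0],[0.9,[0,0,5],0],[0.9,[-0.5,0,10],0],[0.9,[-1,0,16],0],[0.9,[-2,0,23],0],[0.9,[-3,0,31],0],[0.9,[-4,0,39],0],[0.9,[-5,0,47],0],[0.9,[-6,0,55],0],[0.9,[-7,0,63],0]]'

```text
t: 11.0
tool_pos: [0.5313, 0.2528, 0.167]
ee_rot: [0.0, 0.025, 1.0, 0.0]
contact_force: [0.2, 0.6, -3.3]
gripper_width: 0.0436
```

Call:
move_arm --deltas '[[0.9,[-2,0,8],0],[0.9,[-3,0,16],0],[0.9,[-3,0,23],0],[0.9,[-3,0,28],0],[0.9,[-3,0,31],0],[0.9,[-3,0,33],0],[0.9,[-3,0,33],0]]'

```text
t: 11.58
tool_pos: [0.5284, 0.2527, 0.1991]
ee_rot: [0.0, 0.025, 1.0, 0.0]
contact_force: [-0.5, -1.0, -5.1]
gripper_width: 0.0433
```

Run:
```python
from h import *
s=arm.get_state();print(s['tool_pos'],s['ee_rot'],s['contact_force'],s['ft_torque'])
snap('top','t7');snap('side','s7');snap('wrist','w7')
b=cv2.resize(cv2.imread('pics/s7.png')[110:230,190:350],(800,600),interpolation=cv2.INTER_CUBIC)
b[340:,480:]=cv2.resize(cv2.imread('pics/w7.png')[140:400,120:440],(320,260))
b[340:,:260]=cv2.resize(cv2.imread('pics/t7.png')[150:280,150:280],(260,260))
cv2.imwrite('pics/m7.png',b)
```

```text
[0.52841565 0.25274939 0.19914945] [1.37569266e-04 2.49155824e-02 9.99689548e-01 4.60815079e-05] [-0.47287473 -0.97271998 -5.06643186] [ 0.11985535  0.17481392 -0.02494721]
```

View pics/m7.png

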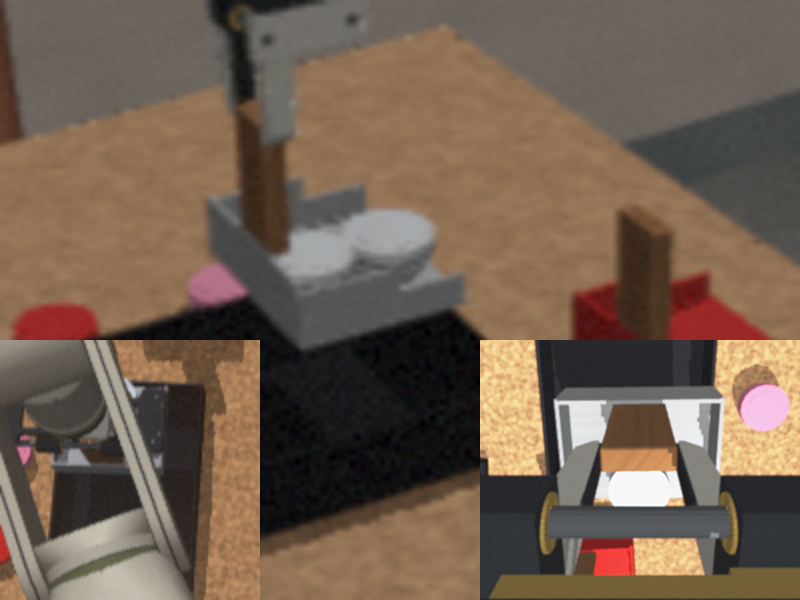

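Both tins sit flat in the level pan, and the force reading went from about −3 to −5 N. I'll carry it smoothly and higher, over to the drawer. The toolbox yaw is about −2.7°, the same as the tote's, so no turn is needed.

Call:
move_arm --deltas '[[0.9,[0,-4,3],0],[0.9,[-1,-12,7],0],[0.9,[-2,-24,12],0],[0.9,[-3,-40,17],0],[0.9,[-4,-58,22],0],[0.9,[-5,-78,27],0],[0.9,[-6,-98,32],0],[0.9,[-7,-118,37],0],[0.9,[-8,-138,41],0],[0.9,[-9,-158,44],0]]'

```text
t: 12.57
tool_pos: [0.5192, 0.0926, 0.2442]
ee_rot: [0.001, 0.025, 1.0, -0.0]
contact_force: [0.8, -0.7, -4.1]
gripper_width: 0.0432
```

Call:
move_arm --deltas '[[0.9,[-1,-20,1],0],[0.9,[-2,-40,1],0],[0.9,[-3,-60,1],0],[0.9,[-4,-80,1],0],[0.9,[-5,-100,1],0],[0.9,[-6,-120,1],0],[0.9,[-7,-140,1],0],[0.9,[-8,-160,1],0],[0.9,[-9,-180,1],0],[0.9,[-10,-200,1],0]]'

```text
t: 13.4
tool_pos: [0.5085, -0.1073, 0.2447]
ee_rot: [0.0, 0.025, 1.0, -0.0]
contact_force: [-0.3, 0.6, -4.9]
gripper_width: 0.0433
```

Call:
move_arm --deltas '[[0.9,[-1,-20,0],0],[0.9,[-2,-40,0],0],[0.9,[-3,-60,0],0],[0.9,[-4,-80,0],0],[0.9,[-5,-100,0],0],[0.9,[-6,-120,0],0],[0.9,[-7,-140,0],0],[0.9,[-8,-160,0],0],[0.9,[-9,-178,0],0],[0.9,[-10,-193,0],0]]'

```text
t: 14.23
tool_pos: [0.4982, -0.3005, 0.2445]
ee_rot: [0.0, 0.026, 1.0, -0.0]
contact_force: [0.0, 0.3, -4.3]
gripper_width: 0.0429
```

Call:
move_arm --deltas '[[0.9,[-1,-11,0],0],[0.9,[-2,-18,0],0],[0.9,[-2,-22,0],0],[0.9,[-2,-24,0],0],[0.9,[-2,-24,0],0],[0.9,[-2,-24,0],0]]'

```text
t: 14.73
tool_pos: [0.4974, -0.3217, 0.2439]
ee_rot: [-0.0, 0.025, 1.0, 0.0]
contact_force: [0.0, 0.3, -4.4]
gripper_width: 0.0434
```

Run:
```python
from h import *
s=arm.get_state();print(s['tool_pos'],s['ee_rot'],s['contact_force'],s['ft_torque'],s['joint_pos'])
```

```text
[ 0.49742979 -0.32166856  0.24389857] [-1.65259683e-05  2.45796512e-02  9.99697864e-01  1.46056043e-04] [ 0.0499349   0.3090685  -4.40243706] [0.03080106 0.15918788 0.04729883] [-6.60710607e-01  9.47379645e-02  1.43870285e+00  2.15491754e-04
  1.60835196e+00 -2.18233461e+00]
```

Call:
move_arm --deltas '[[0.9,[-2,0,-1],0],[0.9,[-5,0,-4],0],[0.9,[-9,0,-7],0],[0.9,[-14,0,-11],0],[0.9,[-19,0,-15],0],[0.9,[-24,0,-18],0],[0.9,[-29,0,-21],0],[0.9,[-33,0,-23],0],[0.9,[-35,0,-24],0],[0.9,[-35,0,-24],0]]'

```text
t: 15.57
tool_pos: [0.4617, -0.3223, 0.2197]
ee_rot: [-0.0, 0.025, 1.0, 0.0]
contact_force: [0.6, 0.8, -5.2]
gripper_width: 0.0432
```

Call:
move_arm --deltas '[[0.9,[0,0,0],0],[0.9,[0,0,0],0],[0.9,[0,0,0],0]]' --grip_force 30

```text
t: 15.82
tool_pos: [0.4626, -0.3223, 0.2201]
ee_rot: [0.0, 0.025, 1.0, -0.0]
contact_force: [-0.4, 0.5, -3.9]
gripper_width: 0.0434
```

```bash
cat > look.py <<'E'
import sys
from h import *
f=sys.argv[1]
s=arm.get_state();print('t',s['t'],s['tool_pos'].round(4),s['contact_force'].round(1),s['ft_torque'].round(3),s['gripper_width'])
snap('wrist',f)
im=cv2.imread('pics/%s.png'%f); col=im[:,279].astype(int)
# wood rows along centre column, and white tin pixels
wood=(col[:,2]-col[:,0]>45)&(col[:,2]>90)
w=np.where(wood[150:330])[0]+150
sp=np.split(w,np.where(np.diff(w)>1)[0]+1);print('wood runs',[(int(a[0]),int(a[-1])) for a in sp if len(a)>3])
g=im.min(2); print('white px mid',int((g[:,230:330]>225).sum()))
print('col',[tuple(int(c) for c in col[r]) for r in range(180,300,8)])
E
python3 look.py w8
```

```text
t 15.8167 [ 0.4626 -0.3223  0.2201] [-0.4  0.5 -3.9] [ 0.05   0.135 -0.002] 0.04342256310070225
wood runs [(247, 270)]
white px mid 1848
col [(99, 91, 91), (88, 87, 87), (86, 86, 85), (72, 76, 86), (38, 53, 71), (32, 49, 69), (38, 52, 73), (40, 55, 74), (33, 50, 68), (73, 114, 164), (73, 116, 169), (73, 114, 165), (242, 240, 238), (242, 241, 238), (244, 243, 241)]
```

Call:
move_arm --deltas '[[0.9,[0,0,0],0],[0.9,[0,0,0],0],[0.9,[0,0,0],0]]' --grip_force 18

```text
t: 16.12
tool_pos: [0.4623, -0.3223, 0.2199]
ee_rot: [-0.0, 0.025, 1.0, 0.0]
contact_force: [-0.7, -0.6, -4.9]
gripper_width: 0.0439
```

```bash
python3 look.py w9
```

```text
t 16.1167 [ 0.4623 -0.3223  0.2199] [-0.7 -0.6 -4.9] [ 0.006  0.162 -0.016] 0.043931463310801645
wood runs [(248, 270)]
white px mid 1838
col [(88, 89, 87), (90, 90, 89), (120, 119, 118), (34, 52, 72), (36, 51, 73), (39, 53, 72), (43, 56, 75), (39, 56, 74), (34, 49, 70), (72, 115, 168), (77, 120, 174), (71, 114, 168), (244, 243, 242), (245, 244, 243), (245, 244, 242)]
```

Call:
move_arm --deltas '[[0.9,[0,0,0],0],[0.9,[0,0,0],0],[0.9,[0,0,0],0]]' --grip_force 13

```text
t: 16.42
tool_pos: [0.4623, -0.3223, 0.2199]
ee_rot: [0.0, 0.025, 1.0, -0.0]
contact_force: [0.1, 0.3, -4.1]
gripper_width: 0.044
```

```bash
python3 look.py w10
```

```text
t 16.4167 [ 0.4623 -0.3223  0.2199] [ 0.1  0.3 -4.1] [0.026 0.066 0.027] 0.04399584674009987
wood runs [(248, 269), (297, 304)]
white px mid 1626
col [(93, 90, 90), (116, 113, 111), (37, 54, 75), (38, 54, 75), (37, 53, 76), (34, 54, 74), (35, 53, 73), (35, 54, 76), (39, 56, 76), (75, 118, 170), (78, 122, 176), (70, 115, 170), (245, 245, 243), (245, 245, 244), (245, 244, 243)]
```

The scoop is pivoting: the grip/back-wall boundary went from row 206 to 192. I'll keep loosening.

Call:
move_arm --deltas '[[0.9,[0,0,0],0],[0.9,[0,0,0],0],[0.9,[0,0,0],0]]' --grip_force 11

```text
t: 16.72
tool_pos: [0.4623, -0.3223, 0.2199]
ee_rot: [0.0, 0.025, 1.0, -0.0]
contact_force: [0.4, 0.2, -4.3]
gripper_width: 0.0439
```

```bash
python3 look.py w11
```

```text
t 16.7167 [ 0.4623 -0.3223  0.2199] [ 0.4  0.2 -4.3] [ 0.063  0.041 -0.017] 0.04389710936115158
wood runs [(248, 269), (291, 304)]
white px mid 1729
col [(94, 92, 91), (59, 68, 85), (40, 55, 76), (37, 56, 77), (41, 57, 79), (41, 57, 78), (41, 59, 79), (37, 55, 77), (38, 55, 78), (75, 117, 170), (80, 125, 179), (71, 115, 168), (245, 244, 243), (245, 244, 242), (100, 137, 155)]
```

Call:
move_arm --deltas '[[0.9,[0,0,0],0],[0.9,[0,0,0],0],[0.9,[0,0,0],0]]' --grip_force 9

```text
t: 17.02
tool_pos: [0.4623, -0.3223, 0.2199]
ee_rot: [0.0, 0.025, 1.0, -0.0]
contact_force: [-0.4, 0.7, -4.3]
gripper_width: 0.0435
```

```bash
python3 look.py w12
```

```text
t 17.0167 [ 0.4623 -0.3223  0.2199] [-0.4  0.7 -4.3] [-0.035  0.061  0.022] 0.04352216793914483
wood runs [(248, 269), (288, 304)]
white px mid 1669
col [(94, 93, 91), (39, 60, 80), (34, 56, 77), (38, 57, 77), (38, 54, 75), (43, 58, 79), (38, 57, 79), (39, 55, 77), (36, 56, 77), (71, 114, 166), (78, 123, 177), (68, 114, 167), (245, 245, 243), (245, 244, 242), (102, 139, 158)]
```

```bash
cat > fit.py <<'E'
import sys
from h import *
from scipy.optimize import least_squares
def fit(f):
    im=cv2.imread('pics/%s.png'%f).astype(int); c=im[:,268:290].mean(1)
    sat=c[:,2]-c[:,0]
    top=[r for r in range(225,290) if sat[r]>65]; a,b=top[0],top[-1]+1
    dark=[r for r in range(160,a) if sat[r]>22]; k=dark[0]
    lip=next((r for r in range(b+3,305) if sat[r]>30),None)
    d=np.load('pics/%s.npz'%f)
    T=arm.get_state()['tool_pos']; yw=np.radians(-2.8)
    def proj(x,z,p):
        x+=0;z-=.105; ca,sa=np.cos(p[0]),np.sin(p[0])
        xx=x*ca+z*sa+p[1]; zz=-x*sa+z*ca+.0066+p[2]
        return w2px(f,[T[0]+xx*np.cos(yw),T[1]+xx*np.sin(yw),T[2]+zz])[1]
    obs=[(-.008,.13,a),(.008,.13,b)]+([(.109,.003,lip)] if lip else [])+[(-.008,.045,k)]
    r=least_squares(lambda p:[(proj(x,z,p)-v) for x,z,v in obs],[0,0,0])
    print(f,a,b,k,lip,'pitch',np.degrees(r.x[0]).round(1),'dx dz mm',(r.x[1:]*1e3).round(1),'res',r.fun.round(1))
for f in sys.argv[1:]: fit(f)
E
python3 fit.py w8 w9 w10 w11 w12
```

```text
w8 249 271 160 None pitch 0.0 dx dz mm [0. 0.] res [-1.7  2.2 45.4]
w9 249 271 160 None pitch 0.0 dx dz mm [0. 0.] res [-1.1  2.8 45.8]
w10 250 270 160 296 pitch 0.0 dx dz mm [0. 0.] res [-2.   3.8  4.9 45.8]
w11 250 270 160 290 pitch 0.0 dx dz mm [0. 0.] res [-2.   3.8 11.  45.9]
w12 250 270 160 287 pitch 0.0 dx dz mm [0. 0.] res [-2.   3.8 13.9 45.9]
```

```bash
sed -i 's/\]).round(1)$/])/; s/\.round(1)$//' h.py; sed -i 's/range(160,a)/range(180,a)/' fit.py; python3 fit.py w8 w9 w10 w11 w12
```

```text
w8 249 271 205 None pitch 3.3 dx dz mm [  9.2 -22. ] res [-0. -0. -0.]
w9 249 271 199 None pitch 6.4 dx dz mm [  4.8 -16.4] res [ 0.  0. -0.]
w10 250 270 192 296 pitch 3.0 dx dz mm [-11.8  20.2] res [-4.7  4.2 -1.8  2.3]
w11 250 270 188 290 pitch 5.0 dx dz mm [-13.3  21.5] res [-4.5  4.1 -1.7  2.1]
w12 250 270 187 287 pitch 5.9 dx dz mm [-13.   20.1] res [-4.2  3.8 -1.6  1.9]
```

Call:
move_arm --deltas '[[0.9,[0,0,0],0],[0.9,[0,0,0],0],[0.9,[0,0,0],0]]' --grip_force 7.5

```text
t: 17.32
tool_pos: [0.4623, -0.3223, 0.2199]
ee_rot: [0.0, 0.025, 1.0, 0.0]
contact_force: [0.2, 0.1, -3.5]
gripper_width: 0.0439
```

```bash
python3 look.py w13; python3 fit.py w13
python3 - <<'E'
from h import *
s=snap('side','s8')
b=cv2.imread('pics/s8.png')[180:320,270:440]
cv2.imwrite('pics/m8.png',cv2.resize(b,None,fx=4.2,fy=4.2,interpolation=cv2.INTER_CUBIC))
E
```

```text
t 17.3167 [ 0.4623 -0.3223  0.2199] [ 0.2  0.1 -3.5] [-0.044  0.074  0.011] 0.04389638239363955
wood runs [(248, 269), (283, 304)]
white px mid 1464
col [(116, 113, 111), (41, 59, 81), (37, 54, 76), (38, 55, 77), (41, 57, 79), (38, 56, 75), (38, 57, 78), (42, 56, 79), (37, 58, 81), (71, 113, 164), (75, 121, 176), (73, 113, 166), (244, 243, 241), (105, 144, 163), (103, 140, 157)]
w13 250 269 183 282 pitch 7.6 dx dz mm [-14.5  21.3] res [-4.5  4.2 -1.8  2.1]
```

Call:
move_arm --deltas '[[0.9,[0,0,0],0],[0.9,[0,0,0],0],[0.9,[0,0,0],0]]' --grip_force 6.3

```text
t: 17.67
tool_pos: [0.4623, -0.3223, 0.2199]
ee_rot: [-0.0, 0.025, 1.0, 0.0]
contact_force: [-0.7, 0.4, -5.0]
gripper_width: 0.0436
```

```bash
python3 look.py w14; python3 fit.py w14
python3 - <<'E'
from h import *
# side view: bright tin pixels and steel, brown grip orientation for level s7 and now
snap('side','s9')
for f in('s7','s8','s9'):
    im=cv2.imread('pics/%s.png'%f).astype(int); m=(im[:,:,2]-im[:,:,0]>25)&(im[:,:,2]<125)&(im[:,:,2]>40)
    c=w2px(f,[.5284,.2527,.199] if f=='s7' else [.4623,-.3223,.22]);u,v=int(c[0]),int(c[1])
    n,l,st,ce=cv2.connectedComponentsWithStats(m[v-15:v+75,u-40:u+50].astype(np.uint8))
    i=1+st[1:,4].argmax(); ys,xs=np.where(l==i)
    vx,vy,_,_=cv2.fitLine(np.c_[xs,ys].astype(np.float32),cv2.DIST_L2,0,.01,.01).ravel()
    print(f,st[i],np.degrees(np.arctan2(vy,vx)))
E
```

```text
t 17.6667 [ 0.4623 -0.3223  0.2199] [-0.7  0.4 -5. ] [0.028 0.046 0.028] 0.04362515146203108
wood runs [(248, 269), (282, 304)]
white px mid 1435
col [(117, 114, 114), (38, 58, 81), (40, 59, 79), (39, 56, 79), (39, 57, 79), (38, 58, 79), (37, 56, 78), (38, 56, 79), (40, 56, 80), (69, 111, 160), (74, 121, 176), (77, 116, 168), (244, 243, 241), (104, 142, 163), (103, 139, 156)]
w14 250 269 183 281 pitch 7.9 dx dz mm [-14.1  20.2] res [-4.4  4.  -1.7  2. ]
s7 [ 33   4  14  31 231] 77.62766
s8 [  49   14   41   69 1057] 78.40286
s9 [  48   14   42   69 1083] 77.89073
```

Run:
```python
from h import *
T=np.array([.4623,-.3223,.2199]);yw=np.radians(-2.8)
def pr(x,z,a,pz=.105):
    a=np.radians(a);z-=pz; xx=x*np.cos(a)+z*np.sin(a); zz=-x*np.sin(a)+z*np.cos(a)+pz-.0984
    return w2px('w14',[T[0]+xx*np.cos(yw),T[1]+xx*np.sin(yw),T[2]+zz])[1].round(0)
for pz in(.105,.115,.125):
  for a in(0,8,12,16,20,25): print(pz,a,'topb,topf',pr(-.008,.13,a,pz),pr(.008,.13,a,pz),'wall-in/out',pr(-.008,.045,a,pz),pr(-.011,.045,a,pz),'wallbottom',pr(-.011,0,a,pz),'lip',pr(.109,.003,a,pz),'tin front top edge@lip-3',pr(.106,.025,a,pz))
```

```text
0.105 0 topb,topf 248.0 274.0 wall-in/out 206.0 202.0 wallbottom 190.0 lip 301.0 tin front top edge@lip-3 311.0
0.105 8 topb,topf 255.0 278.0 wall-in/out 197.0 193.0 wallbottom 176.0 lip 281.0 tin front top edge@lip-3 293.0
0.105 12 topb,topf 258.0 280.0 wall-in/out 192.0 189.0 wallbottom 168.0 lip 272.0 tin front top edge@lip-3 283.0
0.105 16 topb,topf 261.0 281.0 wall-in/out 188.0 185.0 wallbottom 161.0 lip 262.0 tin front top edge@lip-3 274.0
0.105 20 topb,topf 264.0 283.0 wall-in/out 184.0 180.0 wallbottom 154.0 lip 253.0 tin front top edge@lip-3 265.0
0.105 25 topb,topf 267.0 284.0 wall-in/out 179.0 175.0 wallbottom 145.0 lip 241.0 tin front top edge@lip-3 254.0
0.115 0 topb,topf 248.0 274.0 wall-in/out 206.0 202.0 wallbottom 190.0 lip 301.0 tin front top edge@lip-3 311.0
0.115 8 topb,topf 252.0 276.0 wall-in/out 195.0 192.0 wallbottom 174.0 lip 280.0 tin front top edge@lip-3 291.0
0.115 12 topb,topf 255.0 277.0 wall-in/out 190.0 186.0 wallbottom 166.0 lip 270.0 tin front top edge@lip-3 282.0
0.115 16 topb,topf 257.0 278.0 wall-in/out 185.0 181.0 wallbottom 158.0 lip 260.0 tin f
[... 227 characters left out ...]
ont top edge@lip-3 251.0
0.125 0 topb,topf 248.0 274.0 wall-in/out 206.0 202.0 wallbottom 190.0 lip 301.0 tin front top edge@lip-3 311.0
0.125 8 topb,topf 250.0 274.0 wall-in/out 193.0 190.0 wallbottom 173.0 lip 279.0 tin front top edge@lip-3 290.0
0.125 12 topb,topf 251.0 274.0 wall-in/out 187.0 184.0 wallbottom 164.0 lip 268.0 tin front top edge@lip-3 280.0
0.125 16 topb,topf 252.0 274.0 wall-in/out 181.0 178.0 wallbottom 155.0 lip 258.0 tin front top edge@lip-3 270.0
0.125 20 topb,topf 254.0 273.0 wall-in/out 175.0 172.0 wallbottom 147.0 lip 247.0 tin front top edge@lip-3 260.0
0.125 25 topb,topf 255.0 273.0 wall-in/out 168.0 165.0 wallbottom 136.0 lip 235.0 tin front top edge@lip-3 248.0
```

Call:
move_arm --deltas '[[0.9,[0,0,0],0],[0.9,[0,0,0],0],[0.9,[0,0,0],0],[0.9,[0,0,0],0]]' --grip_force 5

```text
t: 18.1
tool_pos: [0.4622, -0.3223, 0.2199]
ee_rot: [-0.0, 0.025, 1.0, -0.0]
contact_force: [0.2, 0.1, -4.5]
gripper_width: 0.0437
```

```bash
python3 look.py w15; python3 fit.py w15
```

```text
t 18.1 [ 0.4622 -0.3223  0.2199] [ 0.2  0.1 -4.5] [0.014 0.022 0.031] 0.04374726630504622
wood runs [(249, 268), (273, 304)]
white px mid 787
col [(38, 59, 82), (39, 59, 82), (34, 52, 76), (37, 55, 80), (37, 54, 78), (37, 58, 79), (42, 58, 81), (37, 55, 79), (38, 58, 79), (69, 108, 155), (76, 122, 175), (95, 126, 171), (111, 150, 170), (105, 145, 163), (101, 137, 156)]
w15 250 269 180 272 pitch 10.8 dx dz mm [-13.1  15.9] res [-3.4  3.2 -1.3  1.5]
```

Call:
move_arm --deltas '[[0.9,[0,0,0],0],[0.9,[0,0,0],0],[0.9,[0,0,0],0],[0.9,[0,0,0],0]]' --grip_force 4.2

```text
t: 18.48
tool_pos: [0.4623, -0.3223, 0.2199]
ee_rot: [0.0, 0.025, 1.0, -0.0]
contact_force: [0.2, 0.6, -4.5]
gripper_width: 0.0439
```

```bash
python3 look.py w16
python3 - <<'E'
from h import *
snap('side','s10')
for f in('w15','w16'):
    im=cv2.imread('pics/%s.png'%f);n,l,st,c=cv2.connectedComponentsWithStats((im.min(2)>200).astype(np.uint8));print(f,[(st[i].tolist()) for i in range(1,n) if st[i,4]>60])
for f in('s8','s9','s10'):
    im=cv2.imread('pics/%s.png'%f)[150:330,270:450];n,l,st,c=cv2.connectedComponentsWithStats((im.min(2)>170).astype(np.uint8));print(f,[(st[i]+[270,150,0,0,0]).tolist() for i in range(1,n) if st[i,4]>30])
print(w2px('s10',[.57,-.325,.12]),w2px('s10',[.53,-.322,.03]))
E
```

```text
t 18.4833 [ 0.4623 -0.3223  0.2199] [ 0.2  0.6 -4.5] [ 0.034  0.012 -0.01 ] 0.04389531910793983
wood runs [(249, 268), (273, 304)]
white px mid 787
col [(40, 60, 83), (41, 59, 82), (41, 58, 81), (37, 57, 80), (34, 55, 80), (38, 56, 79), (40, 57, 80), (38, 59, 83), (38, 58, 79), (68, 107, 155), (76, 121, 175), (96, 127, 172), (109, 148, 168), (106, 143, 162), (102, 138, 157)]
w15 [[303, 171, 65, 73, 2186], [208, 175, 42, 39, 952], [215, 215, 29, 27, 533]]
w16 [[303, 171, 65, 73, 2181], [208, 175, 42, 39, 904], [214, 215, 30, 29, 556]]
s8 [[332, 259, 34, 19, 357]]
s9 [[332, 259, 34, 19, 362]]
s10 [[330, 262, 33, 17, 312]]
[370.24649548 260.95974578] [353.57360143 293.42041211]
```

Run:
```python
from h import *
b=cv2.resize(cv2.imread('pics/s10.png')[190:320,290:440],(692,600),interpolation=cv2.INTER_CUBIC)[:,:430+60]
w=cv2.resize(cv2.imread('pics/w16.png')[120:310,190:370],(310,327))
o=np.zeros((600,800,3),np.uint8);o[:,:490]=b;o[:327,490:]=w
cv2.imwrite('pics/m9.png',o)
```

```text
(no output)
```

View pics/m9.png

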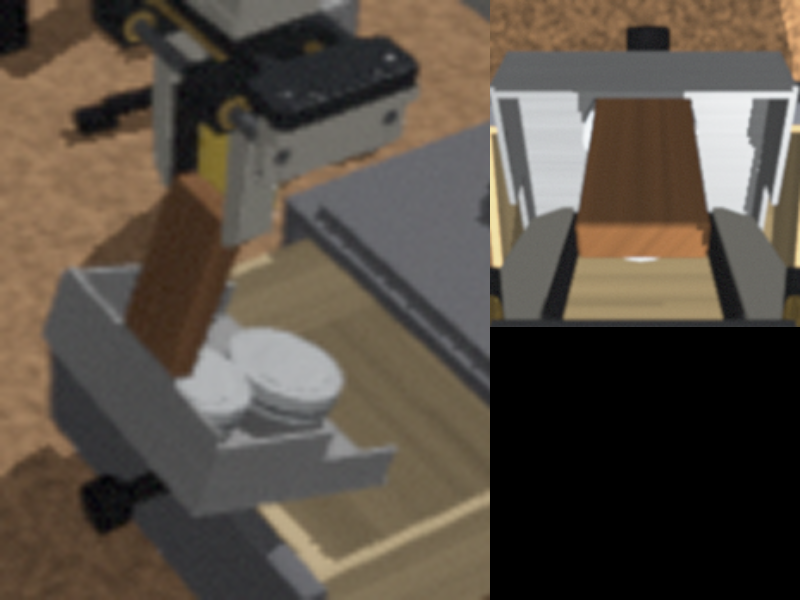

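The view shows the scoop pitched about 16° over the drawer with both tins still sticking. I'll clamp hard at this angle, back off gently, then run forward and stop dead so the tins slide off the lip.

Call:
move_arm --deltas '[[0.9,[0,0,0],0],[0.9,[0,0,0],0],[0.9,[0,0,2],0],[0.9,[-2,0,5],0],[0.9,[-6,0,8],0],[0.9,[-12,0,8],0],[0.9,[-20,0,8],0],[0.9,[-28,0,8],0],[0.9,[-35,0,8],0],[0.9,[-40,0,8],0]]' --grip_force 60

```text
t: 19.42
tool_pos: [0.421, -0.3223, 0.2278]
ee_rot: [-0.0, 0.025, 1.0, 0.0]
contact_force: [-0.4, 0.8, -4.4]
gripper_width: 0.0431
```

Call:
move_arm --deltas '[[0.9,[-2,0,0],0],[0.9,[-2,0,0],0],[0.9,[8,0,0],0],[0.9,[26,0,0],0],[0.9,[54,0,0],0],[0.9,[54,0,0],0],[0.9,[54,0,0],0],[0.9,[54,0,0],0],[0.9,[54,0,0],0],[0.9,[54,0,0],0]]'

```text
t: 20.25
tool_pos: [0.4761, -0.3224, 0.2283]
ee_rot: [0.0, 0.025, 1.0, -0.0]
contact_force: [0.2, -0.5, -3.2]
gripper_width: 0.0432
```

```bash
python3 look.py w17|head -1
python3 - <<'E'
from h import *
snap('side','s11');snap('top','t11')
for f in('s10','s11'):
    im=cv2.imread('pics/%s.png'%f)[150:340,270:450];n,l,st,c=cv2.connectedComponentsWithStats((im.min(2)>150).astype(np.uint8));print(f,[(st[i]+[270,150,0,0,0]).tolist() for i in range(1,n) if st[i,4]>30])
for p in([.54,-.29,.05],[.54,-.35,.05]):print(w2px('s11',p))
E
```

```text
t 20.25 [ 0.4761 -0.3224  0.2283] [ 0.2 -0.5 -3.2] [-0.013 -0.022 -0.05 ] 0.04315656939023919
s10 [[329, 261, 35, 18, 401]]
s11 []
[349.32878617 278.26124299]
[364.67705503 293.13051632]
```

The tins have left the pan: the load dropped to about −3 N and the bright blob in the scoop is gone. I'll lift away and check the drawer from above.

Call:
move_arm --deltas '[[0.9,[0,0,10],0],[0.9,[0,0,30],0],[0.9,[0,15,45],0],[0.9,[-5,40,50],0],[0.9,[-10,70,50],0],[0.9,[-16,105,50],0],[0.9,[-22,140,50],0],[0.9,[-28,175,50],0],[0.9,[-34,210,50],0],[0.9,[-40,245,50],0]]'

```text
t: 21.23
tool_pos: [0.4357, -0.076, 0.279]
ee_rot: [0.001, 0.025, 1.0, -0.0]
contact_force: [1.0, 0.1, -3.0]
gripper_width: 0.0434
```

Call:
move_arm --deltas '[[0.9,[-5,32,0],0],[0.9,[-9,55,0],0],[0.9,[-11,70,0],0],[0.9,[-11,76,0],0],[0.9,[-11,78,0],0],[0.9,[-11,78,0],0]]'

```text
t: 21.73
tool_pos: [0.4255, 0.0005, 0.2784]
ee_rot: [0.0, 0.025, 1.0, -0.0]
contact_force: [-0.3, 0.4, -3.6]
gripper_width: 0.043
```

```bash
python3 look.py w18
python3 - <<'E'
from h import *
f='t12';snap('top',f);snap('side','s12')
im=cv2.imread('pics/t12.png'); hsv=cv2.cvtColor(im,cv2.COLOR_BGR2HSV)
print([ (w2px(f,p)).round(0).tolist() for p in ([.465,-.22,.022],[.465,-.42,.022],[.59,-.22,.022],[.59,-.42,.022])])
m=((hsv[:,:,1]<40)&(hsv[:,:,2]>110)).astype(np.uint8)
m2=m.copy();m2[:, :375]=0;m2[:,475:]=0;m2[:185]=0;m2[250:]=0
n,l,st,c=cv2.connectedComponentsWithStats(m2)
for i in range(1,n):
    if st[i,4]>20: print(st[i],c[i].round(1),(px2w(f,*c[i],.044)*1e3).round(0))
im2=cv2.imread('pics/s12.png');h2=cv2.cvtColor(im2,cv2.COLOR_BGR2HSV)
m=((h2[:,:,1]<40)&(h2[:,:,2]>110)).astype(np.uint8);m[:220]=0;m[340:]=0;m[:,:290]=0;m[:,420:]=0
n,l,st,c=cv2.connectedComponentsWithStats(m)
for i in range(1,n):
    if st[i,4]>20: print('side',st[i],(px2w('s12',*c[i],.044)*1e3).round(0))
E
```

```text
t 21.7333 [0.4255 0.0005 0.2784] [-0.3  0.4 -3.6] [ 0.017 -0.014  0.001] 0.043008738018331216
wood runs [(179, 305)]
white px mid 2553
col [(49, 74, 102), (54, 76, 103), (50, 72, 102), (48, 72, 100), (51, 72, 102), (50, 71, 100), (49, 72, 101), (46, 70, 99), (49, 73, 101), (87, 135, 193), (96, 151, 216), (91, 143, 207), (140, 203, 241), (137, 198, 241), (122, 173, 223)]
[[379.0, 239.0], [452.0, 239.0], [378.0, 195.0], [449.0, 195.0]]
[404 185  28  38 683] [417.2 203.1] [ 562. -325.   44.]
[378 234  89  10 426] [421.8 238.7] [ 463. -331.   44.]
side [407 260  13  20  96] [ 700. -352.   44.]
side [321 273  40  44  80] [ 490. -329.   44.]
side [346 277  24  24 461] [ 540. -324.   44.]
side [413 281   7   8  27] [ 670. -391.   44.]
```

Run:
```python
from h import *
im=cv2.imread('pics/t12.png');g=cv2.cvtColor(im,cv2.COLOR_BGR2HSV)
for v in range(172,250,2):
    print(v,''.join('#' if g[v,u,1]<40 and g[v,u,2]>170 else '+' if g[v,u,1]<40 and g[v,u,2]>110 else 'w' if g[v,u,1]>60 else '.' for u in range(372,475,1)))
```

```text
172 ......++++++++++++++++++++++++++++++++++++++++++++++++++++++++++++++++++++++++++++++++++++++++++wwwwwww
174 .w....++++++++++++++++++++++++++++++++++++++++++++++++++++++++++++++++++++++++++++++++++++++++++wwwwwww
176 w.w...++++++++++++++++++++++++++++++++++++++++++++++++++++++++++++++++++++++++++++++++++++++++++wwwwwww
178 .w....++++++++.................+.++.++++++++++++++++++++++++++++++++++++++++++++++++++++++++++++wwwwwww
180 ......+++++++++...................................................................++.+++++++++++wwwwwww
182 .ww..........................+++.++++++++.++++.+++..++...++......+.......................+++++++wwwwwww
184 .........wwwwwwwwwwwwwwwwwwwwwwwwwww....++......ww..w.......................+...++++++++++++++++wwwwwww
186 .......wwwwwwwwwwwwwwwwwwwwwwwwwwww++++++++++++++wwwwwwwwwwwwwwwwwwwwwwwwwwwwwwwwwww.www......wwwwwwwww
188 ......wwwwwwwwwwwwwwwwwwwwwwwwwww++++++++++++++++++wwwwwwwwwwwwwwwwwwwwwwwwwwwwwwwwwwwww....wwwwwwwwwww
190 ......wwwwwwwwwwwwwwwwwwwwwwwwww++++++++++++++++++++.wwwwwwwwwwwwwwwwwwwwwwwwwwwwwwwwwww.wwwwwwwwwwwwww
192 wwwwwwwwwwwwwwww
[... 2411 characters left out ...]
ww.wwwwwwwwwwwwwwwwwwwwwwwwwwwwwwwwwwwwwwwwwwwwwwwww
238 www...++++++++++++++++++++++++++++++++++++++++++++++++++++++++++++++++++++++++++++++++++++++...wwwwwwww
240 ww......................+.+++++++++++++++++++++++++++++++++++++++++++++++++++++++++++++++++++++wwwwwwww
242 w........................................................................++++++++.+++++++++++++wwwwwwww
244 wwwwwwww.....................................www.ww........................................wwwwwwwwwwww
246 wwwwwwwwwwwwwwwwwwwwwwwwwwwwwwwwwwwwwwwwwwwwwwwwwwww.www................................wwwwwwwwwwwwwww
248 wwwwwwwwwwwwwwwwwwwwwwwwwwwwwwwwwwwwwwwwwwwwwwwwwwwwwwwwwwwwwwwwwwwwwwwwwwwwwwwwwwwwwwwwwwwwwwwwwwwwwww
```

Both tins lie in the drawer, at about (415,194) and (420,213) in the top picture, and the pan is empty. Next I'll set the scoop down: lower until the lip is near the board, loosen, and let the board rotate it flat.

Call:
move_arm --deltas '[[0.9,[0,0,-10],0],[0.9,[0,0,-35],0],[0.9,[0,0,-65],0],[0.9,[0,0,-95],0],[0.9,[0,0,-115],0],[0.9,[0,0,-128],0],[0.9,[0,0,-136],0],[0.9,[0,0,-140],0],[0.9,[0,0,-140],0]]' --grip_force 60

```text
t: 22.63
tool_pos: [0.4248, 0.0004, 0.137]
ee_rot: [-0.001, 0.025, 1.0, 0.0]
contact_force: [-0.1, 0.6, -2.1]
gripper_width: 0.0432
```

Call:
move_arm --deltas '[[0.9,[0,0,0],0],[0.9,[0,0,-4],0],[0.9,[0,0,-8],0],[0.9,[0,0,-12],0],[0.9,[0,0,-16],0],[0.9,[0,0,-20],0],[0.9,[0,0,-24],0],[0.9,[0,0,-28],0],[0.9,[0,0,-32],0],[0.9,[0,0,-34],0]]' --grip_force 6

```text
t: 23.47
tool_pos: [0.4255, 0.0007, 0.1038]
ee_rot: [0.0, 0.025, 1.0, -0.0]
contact_force: [0.1, 0.2, 0.3]
gripper_width: 0.0236
```

```bash
python3 look.py w19; python3 fit.py w19
```

```text
t 23.4667 [0.4255 0.0007 0.1038] [0.1 0.2 0.3] [ 0.    -0.031 -0.056] 0.023646929917399105
wood runs [(162, 187), (265, 305)]
white px mid 0
col [(54, 77, 107), (64, 78, 102), (197, 196, 193), (197, 195, 192), (199, 196, 194), (202, 198, 195), (204, 200, 198), (203, 199, 198), (206, 205, 201), (202, 201, 198), (206, 204, 200), (122, 178, 227), (110, 161, 213), (119, 172, 223), (109, 157, 207)]
w19 266 290 180 293 pitch 7.7 dx dz mm [-22.6  54.6] res [-5.6  5.2 -2.7  3. ]
```

Run:
```python
from h import *
im=cv2.imread('pics/w19.png')
for v in range(100,310,6):
    print(v,''.join('W' if (p[2]-p[0]>80) else 'b' if p[2]-p[0]>25 and p[2]<125 else '#' if p.min()>150 else 'g' if p.min()>55 and p.max()-p.min()<22 else '.' for p in im[v,180:380:3].astype(int)))
for n,v,z in(('wallbot?',0,0),):pass
for r,z in((162,.13),(162,.045),(187,.13),(266,.003)): print(r,z,(px2w('w19',279,r,z)*1e3).round(0))
```

```text
100 WWW.bbb....b......bb.....................bb.....bbbb...WWWWWWWWWWWW
106 WWW...........bbbb..bbb...b............................WWWWWWWWWWWW
112 WWW........b..b.........................b...............WWWWWWWWWWW
118 W.W.............bb..............................b....b..WWWWWWWWWWW
124 WWW...bbbb........b...bb..........bb.....................WWWWWWWWWW
130 WWWb..b.....bbbb....b..b...bb............................W.WWWWWWWW
136 WWWb........b...bbb.....bb..........bb.bbb................WWWWWWWWW
142 WWWW................bb....b......b.bb..........b..........WWWWWWWWW
148 WWWW##################ggggggggggggggggggg#####################WWWWW
154 WWWW#gggg##############gbbbbbbbbbbbbbbbbbbg##########gggggggg#.WWWW
160 WWWW##ggg###########gbbbbbbbbbbbbbbbbbbbbbbbbg#######gggggggg#WWWWW
166 WWWWg#ggg###########WWWWbbbbbbbbbbbbbbbbbb.WWW.######gggggggg#WWWWW
172 WWWWg#ggg###########WWWWbbbbbbbbbbbbbbbbbb.WWW.######gggggggg#WWWWW
178 WWWW.#ggg###########WWWWWWWW..bbbbbbbbbbbbbWWW.######ggggggg##WWWWW
184 WWWWW#gggg##########WWWWWWWWWW.bbbbbbbbbbbbWWW.#######gggggg##WWWWW
190 WWWWW#gggg######
[... 825 characters left out ...]
g#####gg#.WWWWWWWW
262 WWWWWWWW#gg####gggggggggg.g#############..ggggggggg#####g#WWWWWWWWW
268 WWWWWWWW##WWWW.ggggggggg...WWWWWWWWWWWWW..gggggggggg.WWW.#WWWWWWWWW
274 ...WWW..WWWWWbgggggggggg...WWWWWWWWWWWWWb..ggggggggggWW.....W.WWWWW
280 ..................gggggg..WWWWWWWWWWWWWW...gggggg..................
286 ..................ggggg...WWWWWWWWWWWWWWW..gggggg..................
292 ................bbggggg...WWWWW.WWWWWWWWW...gggggb.................
298 ...............bbbggggg...WWWWWWWWWWWWWWWb..ggggbbb................
304 ...............bbb.ggg...WWWWWWWWWWWWWWWW...ggggbbbb...............
162 0.13 [370.   4. 130.]
162 0.045 [382.   3.  45.]
187 0.13 [384.   3. 130.]
266 0.003 [496.  -2.   3.]
```

The grip slipped out as the pan levelled, and the scoop now stands about 45 mm nearer the base. I'll raise the arm and check numerically that it is flat.

Call:
move_arm --deltas '[[0.2,[0,0,20],0],[0.2,[0,0,55],0],[0.2,[0,0,85],0],[0.2,[0,0,100],0],[0.2,[0,0,100],0],[0.2,[0,0,100],0]]'

```text
t: 24.02
tool_pos: [0.4262, 0.0006, 0.2049]
ee_rot: [0.001, 0.025, 1.0, -0.0]
contact_force: [-0.5, 0.9, -0.6]
gripper_width: 0.0515
```

Run:
```python
from h import *
s=arm.get_state();print(s['tool_pos'],s['contact_force'])
snap('wrist','w20');im=cv2.imread('pics/w20.png')
for v in range(120,312,4):
    print(v,''.join('W' if (p[2]-p[0]>80) else 'b' if p[2]-p[0]>25 and p[2]<125 else '#' if p.min()>150 else 'g' if p.min()>55 and p.max()-p.min()<22 else '.' for p in im[v,190:370:3].astype(int)))
yw=np.radians(-2.8)
for gx,gy in((.377,.0035),):
  for n,x,y,z in(('gripTopBack',-.008,0,.13),('gripTopFront',.008,0,.13),('wallL',-.011,.071,.045),('wallR',-.011,-.071,.045),('lipL',.109,.071,0.023),('lipR',.109,-.071,.023),('lip',.109,0,.003),('wallc',-.011,0,.045)):
    print(n,w2px('w20',[gx+x*np.cos(yw)-y*np.sin(yw),gy+x*np.sin(yw)+y*np.cos(yw),z]).round(0))
```

```text
[0.42619999 0.00063939 0.20485136] [-0.50020978  0.90935701 -0.58750875]
120 WWWWWWWW...b...................................WWWWWWWWWWWWW
124 WWWWWWWW..................b.....b..............WWWWWWWWWWWWW
128 WWWWWWWW..b...bbb......b........................WWWWWWWWWWWW
132 WWWWWWWW.....................b..b...............WWWWWWWWWWWW
136 WWWWWWWW............b...b...............b.......WWWWWWWWWWWW
140 WWWWWWWW.#############gggggggggggggg###############WWWWWWWWW
144 WWWWWWWW.#gg###########gbbbbbbbbbbbb#########ggggg#WWWWWWWWW
148 WWWWWWWW.#gg##########gbbbbbbbbbbbbbb########ggggg#WWWWWWWWW
152 WWWWWWWW.#gg#########gW...............#######ggggg#WWWWWWWWW
156 WWWWWWWW.#gg#########.WWWWWWWWWWWWWWWW#######ggggg#WWWWWWWWW
160 WWWWWWWW.#gg#########gWWWWWWWWWWWWWWWW#######ggggg#WWWWWWWWW
164 WWWWWWWWW#gg#########gWWWWWWWWWWWWWWWW#######ggggg#WWWWWWWWW
168 WWWWWWWWW#gg##########........W.......#######ggggg#WWWWWWWWW
172 WWWWWWWWW.#g#################################gggg#.WWWWWWWWW
176 WWWWWWWWW##g##################################ggg#WWWWWWWWWW
180 WWWWWWWWW.#g##################################gg
[... 1545 characters left out ...]
WWWWWWWWWWWW.....gggggggggg
280 gggggggggg....WWWWWWWWWWWWWWWWWWWWWWWWWWWWWWWW....gggggggggg
284 gggggggggg....WWWWWWWWWWWWWWWWWWWWWWWWWWWWWWWWb....ggggggggg
288 ggggggggg....b.WWWWWWWWWWWWWWWWWWWWWWWWWWWWWWW.....ggggggggg
292 ggggggggg.......WWWWWWWWWWWWWWWWWWWWWWWWWWWWWWW.....gggggggg
296 gggggggg....b....WWWWWWWWWWWWWWWWWWWWWWWWWWWWWWb....gggggggg
300 ggggggg..........WWWWWWWWWWWWWWWWWWWWWWWWWWWWWWW.....ggggggg
304 ggggggg.........b.WWWWWWWWWWWWWWWWWWW....WWWWWWW.....ggggggg
308 .......g..g...g......................g...............g......
gripTopBack [279. 143.]
gripTopFront [279. 162.]
wallL [343. 134.]
wallR [215. 134.]
lipL [334. 228.]
lipR [224. 228.]
lip [279. 223.]
wallc [279. 134.]
```

All rows are shifted consistently: grip top 151–169, wall 139, lip 230. So the scoop is flat on the board with its grip at about x = 0.385. I'll close the fingers and go to the front of the knob.

Call:
move_arm --deltas '[[1,[-7,-40,0],0],[1,[-14,-80,0],0],[1,[-21,-120,0],0],[1,[-28,-160,0],0],[1,[-35,-200,0],0],[1,[-42,-240,0],0],[1,[-50,-280,0],0],[1,[-55,-308,0],0],[1,[-58,-318,0],0],[1,[-58,-318,0],0]]'

```text
t: 24.9
tool_pos: [0.3656, -0.3184, 0.2018]
ee_rot: [-0.001, 0.027, 1.0, 0.001]
contact_force: [0.2, -0.1, 0.1]
gripper_width: 0.0008
```

Run:
```python
from h import *
s=arm.get_state();print(s['tool_pos'],s['gripper_width'])
for u,v in((363,290),(410,290)):print((px2w('top0',u,v,.04)*1e3).round(0))
snap('wrist','w21');im=cv2.imread('pics/w21.png')
print('knob pred',w2px('w21',[.405,-.317,.072]).round(0))
for v in range(150,300,4):
    print(v,''.join('@' if p.max()<60 else 'W' if (p[2]-p[0]>60) else 'g' if p.max()-p.min()<25 else '.' for p in im[v,200:370:3].astype(int)))
```

```text
[ 0.36562206 -0.31841132  0.20175961] 0.0007745391195677293
[ 325. -167.   40.]
[ 324. -293.   40.]
knob pred [281. 228.]
150 WWWWWWWWWWWWWWWWWWWW...WWWWWWWWWWWWWWWWWWWWWWWWWWWWWWWWWW
154 WWWWWWWWWWWWWWWWWW.W.WWWWWWWWWWWWWWWWWWWWWWWWWWWWWWWWWWWW
158 WWWWWWWWWWWWWWWWWWWW.....WWWWWWWWWWWWWWWWWWWWWWWWWWWWWWWW
162 WWWWWWWWWWWWWWWWWW...W.W.WWWWWWWWWWWWWWWWWWWWWWWWWWWWWWWW
166 WWWWWWWWWWWWWWWWWWW.W....WWWWWWWWWWWWWWWWWWWWWWWWWWWWWWWW
170 WWWWWWWWWWWWWWWWWWW.....WWWWWWWWWWWWWWWWWWWWWWWWWWWWWWWWW
174 ............WW..W...W....WW...WWW...W........W..W.WWWWWWW
178 ....W....W.W.W......WWW..W..W.WWW..WW.W..WWWWW..WWWWWWWWW
182 WWWWW.........W.WWWW.........WWWWW..WWW..WW..W.W..WWWWWWW
186 W.W.WWWW.WWW..W...WWW...WW.........WW..WWW.WW......WWWWWW
190 ...W.........WWWW..W......W......WW..WWWW.WWWWWW...WWWWWW
194 WW.W.............W......W........WW...W...........W.WWWWW
198 WWWW.....WW.W.WWWWWW....WW.WWWW....W..W..........W..WWWWW
202 .......W....W..WW..W.......WW.W..W.WW.....W......WW.WWWWW
206 ..WW..WWW...WWWWWW...WWW.....WWW.W.......WW.W.W.W..WWWWWW
210 W.....WW...W..WWWWW.WWWW.....WWWW.W.........
[... 677 characters left out ...]
gggggggggggggggggg
258 ggggggggggggggggggggggggg@@@ggggggggggggggggggggggggggggg
262 ggggggggggggggggggggggggg@@@ggggggggggggggggggggggggggggg
266 ggggggggggggggggggggggggg@g@ggggggggggggggggggggggggggggg
270 ggggggggggggggggggggggggg@g@ggggggggggggggggggggggggggggg
274 ggggggggggggggggggggggggg@g@ggggggggggggggggggggggggggggg
278 @@@@@@@@@@@@@@@@@@@@@@@@g@g@g@@@@@@@@@@@@@@@@@@@@@@@@@@@@
282 @@@@@@@@@@@@@@@@@@@@@@@@g@g@g@@@@@@@@@@@@@@@@@@@@@@@@@@@@
286 @@@@@@@@@@@@@@@@@@@@@@@@g@.@g@@@@@@@@@@@@@@@@@@@@@@@@@@@@
290 @@@@@@@@@@@@@@@@@@@@@@@@g@.@g@@@@@@@@@@@@@@@@@@@@@@@@@@@@
294 @@@@@@@@@@@@@@@@@@@@@@@@.@g@..@@@@@@@@@@@@@@@@@@@@@@@@@@@
298 @@@@@@@@@@@@@@@@@@@@@@@@.@g@..@@@@@@@@@@@@@@@@@@@@@@@@@@@
```

The knob shows at (284,226–240), as predicted at (281,228). I'll lower beside it and push.

Call:
move_arm --deltas '[[1,[0,0,-35],0],[1,[0,0,-70],0],[1,[0,0,-100],0],[1,[0,0,-120],0],[1,[0,0,-127],0],[1,[0,0,-127],0],[1,[8,0,-127],0],[1,[16,0,-127],0],[1,[22,0,-127],0],[1,[28,0,-127],0]]' --grip_force 30

```text
t: 25.78
tool_pos: [0.3972, -0.318, 0.0786]
ee_rot: [0.001, 0.025, 1.0, -0.001]
contact_force: [-0.9, -0.1, 0.7]
gripper_width: 0.0004
```

Call:
move_arm --deltas '[[1,[6,-0.5,0],0],[1,[13,-1,0],0],[1,[22,-1,0],0],[1,[31,-1.5,0],0],[1,[40,-2,0],0],[1,[49,-2.5,0],0],[1,[58,-3,0],0],[1,[67,-3.5,0],0],[1,[76,-4,0],0],[1,[85,-4,0],0]]'

```text
t: 26.62
tool_pos: [0.4811, -0.3213, 0.0768]
ee_rot: [-0.0, 0.025, 1.0, 0.0]
contact_force: [0.2, -1.2, -0.0]
gripper_width: 0.0002
```

Call:
move_arm --deltas '[[1,[9,-0.5,0],0],[1,[17,-1,0],0],[1,[24,-1,0],0],[1,[30,-1.5,0],0],[1,[36,-1.5,0],0],[1,[41,-2,0],0],[1,[45,-2,0],0]]'

```text
t: 27.2
tool_pos: [0.5257, -0.3234, 0.0769]
ee_rot: [-0.0, 0.025, 1.0, -0.0]
contact_force: [0.2, -0.4, -0.0]
gripper_width: 0.0003
```

Call:
move_arm --deltas '[[1,[3,0,0],0],[1,[6,0,0],0],[1,[8,0,0],0],[1,[10,0,0],0]]'

```text
t: 27.53
tool_pos: [0.5354, -0.3233, 0.0769]
ee_rot: [-0.0, 0.025, 1.0, 0.0]
contact_force: [-0.1, 0.5, -0.7]
gripper_width: 0.0007
```

Call:
move_arm --deltas '[[1,[1.5,0,0],0],[1,[3,0,0],0],[1,[4,0,0],0]]'

```text
t: 27.78
tool_pos: [0.5394, -0.3233, 0.0769]
ee_rot: [0.0, 0.025, 1.0, -0.0]
contact_force: [0.1, -0.0, -0.2]
gripper_width: 0.0002
```

Call:
move_arm --deltas '[[1,[2,0,0],0],[1,[4,0,0],0],[1,[6,0,0],0],[1,[6,0,0],0]]'

```text
t: 28.12
tool_pos: [0.5456, -0.3232, 0.0769]
ee_rot: [0.0, 0.025, 1.0, -0.0]
contact_force: [0.7, -0.3, -0.2]
gripper_width: 0.0005
```

Run:
```python
from h import *
s=arm.get_state();print(s['tool_pos'],s['contact_force'])
snap('top','t13');im=cv2.imread('pics/t13.png');h=cv2.cvtColor(im,cv2.COLOR_BGR2HSV)
for v in range(160,260,3):
    print(v,''.join('@' if p.max()<50 else 'W' if (p[2]-p[0]>60) else 'g' if p.max()-p.min()<30 else '.' for p in im[v,370:480:2].astype(int)))
```

```text
[ 0.54563242 -0.32324223  0.07690084] [ 0.70745161 -0.33472233 -0.2112178 ]
160 Wg@gggggggggggggggggggggggggggggggggggggggggggggggggggg
163 Wg@gggggggggggggggggggggggggggggggggggggggggggggggggggg
166 Wg@gggggggggggggggggggggggggggggggggggggggggggggggggggg
169 Wg@gggggggggggggggggggggggggggggggggggggggggggggggggggg
172 Wg@gggggggggggggggggggggggggggggggggggggggggggggggggggg
175 Wg@gggggggggggggggggggggggggggggggggggggggggggggggggggg
178 Wg@gggggggggggggggggggggggggggggggggggggggggggggggggggg
181 Wg@gggggggggggggggggggggggggggggggggggggggggggggggggggg
184 W@gggg.......gggggggggggggggggggggggggggggggggggggggggg
187 Wggggg.......gggggggggggggggggggggggggggggggggggggggggg
190 Wggggg.......gggggggggggggggg@ggggggggggggggggggggggggg
193 W....gWW.....ggggggggggggggg@@ggggggggggggggggggggggggg
196 WW...gW......ggggggggggggggg@@@ggggggggggggggg@gggggggg
199 WW....W......gggggggggggggggggg@@gggggggggggg.@gggggggg
202 WWW.g.WW.....ggggggggggggg@@@@gggg@@@gggggggg@ggggggggg
205 WWW...W......g@ggggggggggg@@@@@@g@@@@@...ggg..@gggggggg
208 WWWW..W.......gggggggggggg@@@@@@@@@@@@ggggggggg@ggggggg
211 
[... 315 characters left out ...]
ggggggggggggggggggggggg.WW..gggggggggggg
229 WWWW..W.gggggggggggggggggggggggggggggggg..ggggggggggggW
232 WWWW..W.ggggggggggggggggggggg.gggggggggggggggggggggggWW
235 WWWWgggggggggggggggggggggggggggggggggggggggggggggggg.WW
238 WW.gggggggggggggggggggggggggggggggggggggggggggggggggWWW
241 WWgggggggggggggggggggggggggggggggggggggggggggggggggWWWW
244 WW.gggggggggggggggggggggggggggggggggggggggggggggggWWWWW
247 WW...ggggggggggggggggggggggggggggggggggggggggggggWWWWWW
250 WW..ggggggggggggggggggggggggggggggggggggggggggggWWWWWWW
253 WW.ggggggggggggggggggggggggggggggggggggggggggggWWWWWWWW
256 WWggggggggggggggggggggggggggggggggggggggggggggWWWWWWWWW
259 .gggggggggggggggggggggggggggggggggggggggggggg.WWWWWWWWW
```

Run:
```python
from h import *
snap('side','s13')
for f in('t12','t13'):
    im=cv2.imread('pics/%s.png'%f)
    print(f,[(v,[tuple(int(c) for c in im[v,u]) for u in (376,380,384,390)]) for v in range(186,250,6)])
a=cv2.imread('pics/s12.png').astype(int);b=cv2.imread('pics/s13.png').astype(int)
print('panel lower corner etc'); 
for p in([.46,-.434,.06],[.447,-.25,.06],[.447,-.4,.05],[.41,-.317,.072],[.52,-.43,.08],[.55,-.43,.05]):
    u,v=w2px('s13',p).round().astype(int);print(p,(u,v),a[v,u],b[v,u])
```

```text
t12 [(186, [(59, 58, 63), (57, 75, 86), (97, 128, 148), (98, 130, 149)]), (192, [(62, 76, 93), (55, 75, 85), (111, 152, 174), (96, 128, 148)]), (198, [(62, 90, 121), (60, 77, 88), (115, 154, 174), (92, 127, 144)]), (204, [(60, 85, 110), (76, 100, 114), (118, 158, 180), (98, 131, 152)]), (210, [(94, 133, 177), (78, 100, 117), (111, 150, 173), (96, 128, 146)]), (216, [(88, 124, 166), (76, 100, 115), (116, 156, 178), (99, 132, 152)]), (222, [(95, 137, 186), (77, 101, 116), (109, 146, 168), (146, 198, 223)]), (228, [(102, 146, 193), (75, 99, 115), (113, 154, 177), (153, 206, 229)]), (234, [(93, 131, 176), (96, 107, 118), (147, 180, 204), (138, 178, 204)]), (240, [(64, 61, 68), (66, 65, 71), (78, 79, 80), (97, 92, 92)]), (246, [(86, 123, 162), (61, 85, 109), (68, 95, 127), (64, 91, 123)])]
t13 [(186, [(52, 53, 58), (54, 70, 80), (88, 119, 139), (90, 122, 140)]), (192, [(55, 67, 84), (55, 70, 83), (105, 144, 167), (91, 121, 139)]), (198, [(60, 84, 112), (53, 69, 81), (109, 145, 167), (91, 122, 142)]), (204, [(58, 81, 106), (69, 94, 107), (110, 149, 171), (96, 129, 148)]), (210, [(86, 127, 
[... 272 characters left out ...]
]), (234, [(90, 126, 167), (93, 104, 113), (101, 109, 117), (63, 68, 73)]), (240, [(60, 61, 65), (67, 67, 70), (82, 80, 81), (136, 151, 158)]), (246, [(84, 119, 156), (73, 88, 104), (133, 146, 152), (161, 177, 184)])]
panel lower corner etc
[0.46, -0.434, 0.06] (np.int64(361), np.int64(328)) [ 82 105 119] [ 80 104 117]
[0.447, -0.25, 0.06] (np.int64(309), np.int64(280)) [53 51 50] [56 55 54]
[0.447, -0.4, 0.05] (np.int64(346), np.int64(323)) [54 52 52] [53 52 52]
[0.41, -0.317, 0.072] (np.int64(312), np.int64(299)) [25 23 24] [20 20 18]
[0.52, -0.43, 0.08] (np.int64(382), np.int64(309)) [ 80 102 116] [ 81 105 118]
[0.55, -0.43, 0.05] (np.int64(390), np.int64(313)) [ 83 108 121] [ 81 106 120]
```

The drawer image is unchanged, although the reported TCP is past the panel. The two contradict each other, so I'll find where the gripper really is before moving.

Run:
```python
from h import *
s=arm.get_state();q=s['joint_pos'];print(q.round(3),s['tool_pos'].round(3),'j1 yaw->',np.arctan2(s['tool_pos'][1],s['tool_pos'][0]).round(3))
T=s['tool_pos'];print('tip side',w2px('s13',T-[0,0,.011]).round(0),'tip+0.13',w2px('s13',T+[0,0,.1]).round(0),'top:',w2px('t13',T).round(0))
a=cv2.imread('pics/s12.png').astype(int);b=cv2.imread('pics/s13.png').astype(int)
d=(abs(a-b).max(2)>35)
for v in range(150,320,5): print(v,''.join('#' if d[v:v+5,u:u+4].mean()>.4 else '.' for u in range(220,460,4)))
```

```text
[-0.616  0.301  1.512  0.     1.328 -2.137] [ 0.545 -0.323  0.077] j1 yaw-> -0.535
tip side [360. 281.] tip+0.13 [364. 246.] top: [420. 206.]
150 .....####..................#................................
155 .....####...................................................
160 .....###....................................................
165 .....###.........................#..####....................
170 ..######.........................########...................
175 .##########......................######.....................
180 .##########......................#####......................
185 ..##########....................#####.###...................
190 ...##########....................##..#####..................
195 ....##########..................##...#####..................
200 .....############...............###..#####..................
205 ......##########................##########..................
210 ...##...........................##########..................
215 ....##.....................######.#########.................
220 ....###...#.................#####...###.....
[... 551 characters left out ...]
..................................................
270 ####.#..................#...................................
275 ######...................#..................................
280 ######....................##................................
285 ####.......................##...............................
290 ##..........................##..............................
295 .............................##.............................
300 ..............................#.............................
305 ............................................................
310 ............................................................
315 ..................................#.........................
```

Run:
```python
from h import *
def ch(p):
    m=p.max();s=p[2]-p[0]
    if m<45:return '@'
    if s<18:return 'd' if m<85 else 'g' if m<150 else '#'
    return 'w' if s<50 else 'W'
for f in('s12','s13'):
    im=cv2.imread('pics/%s.png'%f).astype(int);print(f)
    for v in range(235,335,4): print(v,''.join(ch(im[v,u]) for u in range(296,410,2)))
```

```text
s12
235 WWWWWWWWWWWWWWwwWWWWWWWWWWWWddggdggggggggggggggggdddggggd
239 WWWWWWWWWWwwwwwwwwWWWWWWWWWwdddddddgggggggggggggggdddddgg
243 WWWWWWWWwwwwwwwwwwwwwwwWWWWwwwwwdddddgggggggggggggggddddd
247 WWWWWWwwwwwwwwwwwwwwwWWWWwwwwwwwwwddgddggggggggggggggggdd
251 WWWWwwwwwwwwwwwwwwWWwwwwwwwwwwwwwwwwddgdddggggggggggggggg
255 WWWWwwwwwwwwwwwwwwwwwwwwwwwwwwwwwwwwwwddgdddggggggggggggg
259 WWwdgggwWwwwwwwwwwwwwwwwwwwwwwwwwwwwwwwwddgdddggggggggggg
263 WWWdddgggwwwwwwwwwwwwwwwwwwwwwwwwwwwwwwwwwdddgddggggggggg
267 WWWdddddggwwwwwwwwwwwwwwwwwwwwwwwwwwwwwwwwwwwddgddggggggg
271 WWWddddddgggwwwwwwwwwwwwwwwwwwwwwwwwgggwwwwwwwwddgdddgggg
275 WWwddddddddgggwwwwwwwwwwwwwwwwwwwggggggggggwwwwwwddgdddgg
279 WWwddddddddddgggwwwwwwwwwwwwggggggggggggggggwwwwwwwddgddd
283 WWWWddddddddddggggwWwwwwwwggggggggggggggggggwwwwwwwwwddgd
287 WwwWWwddddddddddgggwwWwwwgggggggggggggggggggwwwwwwwwwwwdd
291 wwwwwwwdddddd@@dddgggwwWwggggggggggggggggwwwwwwwwwwwwwwww
295 wwwwww@@@@@@@@@@ddddgggwwwggggggggggggwwwwwwwwwwwwwwwwwww
299 wwwwww@@@@@@dddddddddggggwwwggggggggwwwwwwwwwwwwWwwwwwwwd
303 wwwwwww@@@@wdddddddddddgggwwwwwwwwwwww
[... 1307 characters left out ...]
gggggwwwwwwwwwwwdd
291 wwwwwwwdddddd@@ddddddwWWwggggggggggggggggwwwwwwwwwwwwwwww
295 wwwwww@@@@@@@@@@dddddddwwwggggggggggggwwwwwwwwwwwwwwwwwww
299 wwwwww@@@@@@dddddddddddddwwwggggggggwwwwwwwwwwwwWwwwwwwww
303 wwwwwww@@@@wdddddddddddddggwwwwwwwwwwwwwwwwwWwwwwwwwwwwwd
307 wwwwwwwwwwwwwwddddddddddddgggwwwwwwwwwwWWwwwwwwwwwwwwwwwd
311 wwwwwwwwwwwwwwwdddddddddddddggwWWwwWwwwwwwwwwwwwwwwwwwwdd
315 wwwwwwwwwwwwwwwwwdddddddddddddddwwwwwwwwwwwwwwwwwwwwwwddd
319 wwwwwwwwwwwwwwwwwwwddddddddddddddwwwwwwwwwwwwwwwwwwwwwddd
323 wwwwwwwwwwwwwwwwwwwwddddddddddddwwwwwwwwwwwwwwwwwwwwwwwww
327 wwwwwwwwwwwwwwwwwwwwwwddddddddddwwwwwwwwwwwwwwwwwwwwwwwww
331 wwwwwwwwwwwwwwwwwwwwwwwwddddddddwwwwwwwwwwwwwwwwwwwwwwwww
```

With the fingers shut, their tips sit about 30 mm higher than when open (v≈271 in the side view, so z≈0.098), and they passed over the knob and panel without touching. The drawer hasn't moved and forces stayed near 0. I'll back out upward, then push with the tool about 35 mm lower.

Call:
move_arm --deltas '[[1,[0,0,20],0],[1,[0,0,50],0],[1,[-20,0,60],0],[1,[-55,1,60],0],[1,[-90,3,60],0],[1,[-125,4,60],0],[1,[-155,5,60],0],[1,[-175,5,60],0],[1,[-182,5,60],0],[1,[-182,5,60],0]]'

```text
t: 29.05
tool_pos: [0.3623, -0.3186, 0.1372]
ee_rot: [0.0, 0.026, 1.0, -0.0]
contact_force: [0.5, -0.3, -0.9]
gripper_width: 0.0005
```

Call:
move_arm --deltas '[[1,[0,0,-25],0],[1,[0,0,-55],0],[1,[0,0,-80],0],[1,[0,0,-92],0],[1,[0,0,-96],0],[1,[0,0,-96],0]]'

```text
t: 29.55
tool_pos: [0.3634, -0.3177, 0.0402]
ee_rot: [-0.001, 0.025, 1.0, 0.001]
contact_force: [-0.6, 0.7, -0.9]
gripper_width: 0.0007
```

```bash
cat > asc.py <<'E'
import sys
from h import *
def ch(p):
    m=p.max();s=p[2]-p[0]
    if m<45:return '@'
    if s<18:return 'd' if m<85 else 'g' if m<150 else '#'
    return 'w' if s<50 else 'W'
f=sys.argv[1];snap('side',f);im=cv2.imread('pics/%s.png'%f).astype(int)
s=arm.get_state();print(s['tool_pos'],s['contact_force'],w2px(f,s['tool_pos']).round(0))
u0,u1,v0,v1=map(int,sys.argv[2:6])
for v in range(v0,v1,4): print(v,''.join(ch(im[v,u]) for u in range(u0,u1,2)))
E
python3 asc.py s14 250 360 230 326
```

```text
[ 0.36404176 -0.31852999  0.04148008] [ 0.5980192  -0.11148633  0.45019373] [296. 317.]
230 ggggggggggWWWdddgggggggggggggggggWWWWWWWWWWWWWWWWWWWWWg
234 gggggggggggwwdddgggggggggggggggggwWWWwwWWWWWWWWWWWWdggg
238 gggggggggggggdddgggggggggggggggggwwwwwwwWWWWWWWWWWWdddg
242 gggggggggggggdgggggggggggggggggggwwwwwwwwwwwwwwWWWwddwd
246 gggggggggggd@@ddgggggggggggggggddwwwwwwwwwwwWWWWwwwwwww
250 gggggggd@d@@d@@ddddddgggggddddd@wwwwwwwwwwWWwwwwwwwwwww
254 ggggddd@@@@@d@@@@dddddddddddd@@d#gwwwWwwwwwwwwwwwwwwwww
258 dggddgggd@d@@@d@@@@@@@@@@@@@@@d####wwwwwwwwwwwwwwwwwwww
262 dgdddgwggddgg@@dggd@@@@@@@@@g#ggggwwwwwwwwwwwwwwwwwwwww
266 wwwwwWWwgwwdWWw@dggggggggggggggggwwwwwwwwwwwwwwwwwwwwww
270 WWWWWWWWWWWwdgWw@dgggggggggggggggggwwwwwwwwwwwwwwwwwwww
274 WWWWWWWWWWWWW@@@@w@dgggggggggggggdgggwwwwwwwwwwwwwwwwww
278 WWWWWWWWWWWWw@@@@@w@dggggggggggddddgggwwwwwwwwwwwwwgggg
282 WWWWWWWWWWWWWWd@@@@@w@dgggd@@@@@@@@ddgggwwwwwwwwwgggggg
286 WWWWWWWWWWWWWWWw@@@@@dd@@@@@@@@d@@@@d@@dggwWwwwwwgggggg
290 WWWWWWWWWWWWWWWWW@@@wwww@@@dd@@d@@@@@@dd@dggwWWwggggggg
294 WWWWWWWWWWWWWWWWWWwwwd@gg@@@d@@dd@@@dd@@@ggggwwwwgggggg
298 WwwwWWWWWWWWWWWWWwwwgddd@@@dd@d@@d@@@dgggdddgggwwwggggg
302 wwwwWWWWWWWWWWWwwwwwgdgdd@@@d@@@@ggggggggdddddgggwwwwww
306 wwwwWWWWWWWWWwwwwwwwgdggggdddggggggggdddddddddddgggwwww
310 wwwwWWWWWWWWWWwwwwwwwdgggggdgggggwwwwwdddddddddddggggwW
314 wwwwWWWWWWWWWWWWwwwwwwwwwwgwwwwwwwwwwwwwdddddddddddgggw
318 wwwwwWWWWWWWWWWWWwwwwwwwwwwwwwwwwwwwwwwwwddddddddddddgg
322 wwwwWWWWWWWWWWWWWWWwwwwwwwwwwwwwwwwwwwwwwwwdddddddddddd
```

The tips are now at about z = 0.055, below knob height, with the body clear in front of the panel. Pushing.

Call:
move_arm --deltas '[[1,[8,0,0],0],[1,[16,-0.5,0],0],[1,[23,-1,0],0],[1,[29,-1,0],0],[1,[35,-1.5,0],0],[1,[42,-2,0],0],[1,[50,-2.5,0],0]]'

```text
t: 30.18
tool_pos: [0.4138, -0.3208, 0.0409]
ee_rot: [-0.0, 0.025, 1.0, 0.0]
contact_force: [-2.1, -0.5, 1.5]
gripper_width: 0.0008
```

```bash
python3 asc.py s15 280 380 254 330
```

```text
[ 0.41519591 -0.32091928  0.04110068] [-0.56625647  1.49534365  0.48135982] [315. 309.]
254 gwggdggg@@dwggd@@@@@@@@d#ggggwwwwwwwwwwwwwwwwwddgd
258 WWwgwddWWw@dgggggggggggggggwwwwwwwwwwwwwwwwwwwwwdd
262 WWWWWWwdwWw@@ggggggggggggggwwwwwwwwwwwwwwwwwwwwwww
266 WWWWWWWW@@@@w@dgggggggggggggwwwwwwwwwwwwwwwwwwwwww
270 WWWWWWWW@@@@@ww@dggggggggdd@dwwwwwwwwwwwwwwwwggggg
274 WWWWWWWWWw@@@@@d@@dggd@@@@@@@dwwwwwwwwwwwggggggggg
278 WWWWWWWWWWw@@@@@@w@@@@@@@@dddddd@@ddwwgggggggggggg
282 WWWWWWWWWWWWw@@www@w@@@d@d@@@@d@@ddddggggggggggggg
286 WWWWWWWWWWWwww@wdddgdd@d@@d@ddddd@@@dggggggggggggg
290 WWWWWWWWwwwwwwwgggdd@@@ddddd@@@dggggwgggggggggggdw
294 WWWWWWWwwwwwwwwgggggdd@@@@@dggggggggwwgggggggggdww
298 WWWwwwwwwwwwwwwggggggggggggggggdddggggwwwdggggwwww
302 Wwwwwwwwwwwwwwwwgggggggggggdddddddddgggwwwwwwwwwww
306 WWwwwwwwwwwwwwwwwwwwwwwwwwddddddddddddgggwwwwwwwWw
310 WWWWwwwwwwwwwwwwwwwwwwwwwwwwddddddddddddgggwWwwwww
314 WWWWWwwwwwwwwwwwwwwwwwwwwwwwwddddddddddddggggwwwww
318 WWWWWWwwwwwwwwwwwwwwwwwwwwwwwwwdddddddddddddwwwwww
322 WWWWWWWWwwwwwwwwwwwwwwwwwwwwwwwwwdddddddddddwwwwww
326 WWWWWWWWWWwwwwwwwwwwwwwwwwwwwwwwwwwdddddddddwwwwww
```

The panel edge moved in the image, so the push works. Continuing.

Call:
move_arm --deltas '[[1,[9,-0.5,0],0],[1,[19,-1,0],0],[1,[29,-1.5,0],0],[1,[39,-2,0],0],[1,[49,-2.5,0],0],[1,[59,-3,0],0],[1,[69,-3.5,0],0],[1,[79,-4,0],0],[1,[88,-4.5,0],0],[1,[96,-4.5,0],0]]'

```text
t: 31.07
tool_pos: [0.5104, -0.3255, 0.0408]
ee_rot: [0.0, 0.025, 1.0, -0.0]
contact_force: [-1.8, -1.4, 0.3]
gripper_width: 0.0006
```

Call:
move_arm --deltas '[[1,[5,0,0],0],[1,[10,-0.5,0],0],[1,[14,-0.5,0],0],[1,[17,-0.5,0],0],[1,[20,-0.5,0],0]]'

```text
t: 31.48
tool_pos: [0.5294, -0.326, 0.041]
ee_rot: [0.0, 0.025, 1.0, -0.0]
contact_force: [-1.9, -1.2, 0.4]
gripper_width: 0.0005
```

Call:
move_arm --deltas '[[1,[2,0,0],0],[1,[4,0,0],0],[1,[6,0,0],0]]'

```text
t: 31.73
tool_pos: [0.5345, -0.3259, 0.0409]
ee_rot: [-0.001, 0.025, 1.0, -0.0]
contact_force: [-14.2, 0.2, 10.5]
gripper_width: 0.0004
```

Call:
move_arm --deltas '[[1,[1,0,0],0],[1,[2,0,0],0],[1,[2,0,0],0]]'

```text
t: 31.98
tool_pos: [0.5344, -0.3259, 0.041]
ee_rot: [-0.003, 0.025, 1.0, 0.0]
contact_force: [-14.8, 0.5, 11.6]
gripper_width: 0.0006
```

Call:
move_arm --deltas '[[1,[-5,0,0],0],[1,[-25,0,0],0],[1,[-55,0,5],0],[1,[-90,10,30],0],[1,[-120,30,65],0],[1,[-140,60,100],0],[1,[-150,95,130],0],[1,[-155,130,150],0],[1,[-160,165,150],0],[1,[-160,165,150],0]]'

```text
t: 32.82
tool_pos: [0.3779, -0.158, 0.1939]
ee_rot: [0.003, 0.024, 1.0, -0.0]
contact_force: [-0.2, -0.1, 0.4]
gripper_width: 0.0005
```

```bash
python3 - <<'E'
from h import *
s=arm.get_state();print(s['t'],s['tool_pos'],s['contact_force'])
snap('top','t16');snap('side','s16')
def ch(p):
    m=p.max();s=p[2]-p[0]
    if m<50:return '@'
    if s<18:return 'd' if m<85 else 'g' if m<150 else '#'
    return 'w' if s<50 else 'W'
im=cv2.imread('pics/t16.png').astype(int)
for v in range(165,250,3): print(v,''.join(ch(im[v,u]) for u in range(366,480,2)))
f='t16'
print('face top/bottom px',w2px(f,[.598,-.325,.11]),w2px(f,[.598,-.325,.0]),'knob end if home',w2px(f,[.546,-.324,.072]))
print('scoop region')
for v in range(225,275,3): print(v,''.join(ch(im[v,u]) for u in range(250,340,2)))
E
python3 asc.py s17 320 440 225 330
```

```text
32.8167 [ 0.37785504 -0.15799788  0.19388567] [-0.22582891 -0.10801017  0.36087819]
165 WWWd@dgggggggggggggggggggggggggggggggggggggggggggggWWWWWW
168 WWWd@dgggggggggggggggggggggggggggggggggggggggggggggWWWWWW
171 WWWd@dgggggggggggggggggggggggggggggggggggggggggggggWWWWWW
174 WWWd@dgggggggggggggggggggggggggggggggggggggggggggggWWWWWW
177 WWWd@dgggggggggggggggggggggggggggggggggggggggggggggWWWWWW
180 WWWd@dgggggggdgggddgddgddgdddddddddddggdgggggggggggWWWWWW
183 WWWd@ddddddgddddddddddgdgggggggggggggggggggggggggggWWWWWW
186 WWWdddgdddddddddddddddgggddddddgddddgggddddgddddddwWWWWWW
189 WWWddddddddddddddddggggggdgdgggggggdggggdgddddddddwWWWWWW
192 WWWwdddddddddddddddddddddd@@dddddddddd@ddddddddddwwWWWWWW
195 WWWWwwdddgwwdddddddddddddd@@dddddddddddddddddddwWWWWWWWWW
198 WWWWWWWwwwwwgwwWWWWwWWWWWw@@wwwwwwwwwwwwdwwwdwwWWWWWWWWWW
201 WWWWWWwwwwwdwwwwwwWWWWwwWw@@@wWWWWWWWWWWWWWwWWWWWWWWWWWWW
204 WWWWWwwwwwgww#wwwwwwWWwww@@@@@WWWwwWWWwWWWWWwWWWWWWWWWWWW
207 WWWWWwwwwgwwwgwwwwwwwwWWw@@@@wWWWWwwWWwwWwWwWwWWWwWWWWWWW
210 WWWWwwwwwgwwdwwwwwwwwwwwwwwwWWwWWwWwwwwWWWWwWWWWWWWWWWWWW
213 WWWwwwwwdwwg#wwwwwww
[... 2907 characters left out ...]
wwwwwwwwwwwwwwwwdddddddddddddddddddddggddddddddddd
293 WWWWWwwwwwwwwwwwwwwwwwwwwwwwdddddddddddddddddddddddddddddddd
297 WWWWWWwwwwwwwwwwwwwwwwwwwwwwwwdddddddddddddddddddddddddddddd
301 WWWWWWWWwwwwwwwwwwwwwwwwwwwwwwwwdddddddddddddddddddddddddddd
305 WWWWWWWWWWwwwwwwwwwwwwwwwwwwwwwwwwdddddddddddddddddddddddddd
309 WWWWWWWWWWWwwwwwwwwwwwwwwwwwwwwwwwwwdddddddddddddddddddddddw
313 WWWWWWWWwwwwwwwwwwwwwwwwwwwwwwwwwwwwwwdddddddddddddddddwwwww
317 WWWWWWWWwwwwwwwwwwwwwwwwwwwwwwwwwwwwwwwwddddddddddwwwwwwwwww
321 WWWWWWWWWWWWWWWWwwwwwwwwwwwwwwwwwwwwwwwwwwwdddwwwwwwwwwwwwww
325 WWWWWWWWWWWWWWWWWWwwwwwwwwwwwwwwwwwwwwwwwwwwwwwwwwwwwwwwwWWW
329 WWWWWWWWWWWWWWWWWWWWwwwwwwwwwwwwwwwwwwwwwwwwwwwwwwwwwWWWWWWW
```

Run:
```python
from h import *
snap('top','t18')
def edge(f,u0,u1,v0,v1):
    im=cv2.imread('pics/%s.png'%f).max(2).astype(float)[v0:v1,u0:u1]
    m=im<50; ys,xs=np.where(m)
    # subpixel lower edge of knob: per col, 50% crossing
    c=im[:, int(np.median(xs))-1:int(np.median(xs))+2].mean(1)
    r=ys.max(); lo=c[max(r-4,0):r-1].min(); hi=c[r+3:r+6].mean(); t=(lo+hi)/2
    k=r-2
    while c[k]<t:k+=1
    return v0+k-1+(t-c[k-1])/(c[k]-c[k-1]), u0+np.median(xs), c.round(0)
for f,b in(('top0',(412,430,236,275)),('t16',(412,430,188,225)),('t18',(412,430,188,225))):
    r,u,c=edge(f,*b);print(f,r,u,(px2w(f,u,r,.072)*1e3).round(1),c.astype(int).tolist())
# column profiles: panel inner/outer edges
for f,b in(('top0',(175,255)),('t18',(170,205))):
    im=cv2.imread('pics/%s.png'%f).astype(int)
    print(f,b[0],[tuple(x) for x in im[b[0]:b[1],395:401].mean(1).round().astype(int).tolist()])
```

```text
top0 260.2594501718213 420.0 [ 400.2 -315.8   72. ] [198, 140, 131, 130, 129, 110, 65, 53, 45, 45, 46, 44, 46, 46, 47, 50, 50, 51, 51, 51, 51, 51, 46, 50, 80, 112, 126, 128, 122, 117, 109, 109, 111, 112, 108, 104, 101, 105, 107]
t16 208.26094276094275 419.0 [ 541.3 -321.3   72. ] [102, 102, 63, 52, 42, 36, 36, 33, 35, 37, 40, 44, 42, 41, 46, 44, 41, 44, 39, 37, 65, 98, 106, 104, 106, 123, 149, 163, 169, 175, 178, 182, 183, 185, 186, 186, 186]
t18 208.37285223367698 419.0 [ 541.  -321.3   72. ] [102, 102, 65, 53, 40, 35, 38, 36, 34, 38, 38, 45, 43, 42, 42, 43, 45, 44, 40, 37, 64, 96, 108, 103, 116, 143, 161, 170, 174, 179, 179, 181, 184, 188, 189, 190, 188]
top0 175 [(129, 120, 119), (129, 120, 118), (123, 114, 112), (98, 90, 91), (76, 71, 73), (96, 90, 88), (116, 108, 108), (102, 96, 96), (69, 82, 92), (87, 116, 132), (94, 126, 144), (94, 126, 145), (92, 124, 142), (91, 121, 139), (88, 118, 136), (90, 121, 139), (93, 126, 144), (94, 127, 146), (94, 126, 146), (94, 126, 145), (93, 127, 144), (94, 126, 146), (96, 129, 148), (93, 125, 143), (94, 126, 144), (96, 128, 147), (97, 130, 149)
[... 692 characters left out ...]
, 57, 63), (56, 61, 70), (57, 74, 95), (62, 87, 116), (64, 90, 121), (63, 88, 118), (58, 84, 112), (55, 78, 105), (55, 79, 106), (60, 85, 113), (60, 86, 115)]
t18 170 [(130, 120, 120), (131, 121, 120), (132, 122, 120), (131, 121, 120), (131, 122, 120), (130, 121, 119), (131, 122, 119), (123, 114, 112), (97, 90, 90), (78, 73, 74), (96, 89, 89), (119, 111, 108), (105, 98, 96), (63, 63, 68), (77, 77, 80), (82, 77, 77), (83, 78, 79), (87, 81, 82), (86, 81, 80), (68, 64, 66), (56, 54, 57), (57, 54, 56), (57, 56, 57), (55, 54, 56), (57, 55, 57), (57, 56, 58), (60, 69, 83), (72, 92, 115), (75, 96, 119), (72, 93, 115), (72, 92, 115), (87, 103, 121), (115, 128, 137), (137, 149, 157), (149, 164, 170)]
```

Run:
```python
from h import *
X=lambda v,z:(px2w('t18',398,v,z)*1e3).round(1)
print(X(182.7,.11),X(188.8,.097)); print('bottom edges',X(195.7,0.0),X(195.7,.005))
d=np.load('pics/top0.npz')
print('init: panel in/out',(px2w('top0',398,235.5,.097)*1e3).round(1),(px2w('top0',398,240.8,.097)*1e3).round(1),(px2w('top0',398,182.5,.11)*1e3).round(1))
```

```text
[ 602.6 -259.6  110. ] [ 589.3 -261.7   97. ]
bottom edges [ 594.3 -282.2    0. ] [ 593.1 -281.1    5. ]
init: panel in/out [ 462.5 -255.4   97. ] [ 448.4 -254.7   97. ] [ 603.2 -259.6  110. ]
```

The drawer looks shut. But the panel stands about 13 mm proud of the face, and the given geometry suggests about 9 mm when home. I'll push again, harder but under 30 N, to be sure it is on its stop.

Call:
move_arm --deltas '[[1,[10,-35,0],0],[1,[25,-75,0],0],[1,[45,-115,0],0],[1,[65,-150,-10],0],[1,[80,-166,-40],0],[1,[90,-167,-80],0],[1,[95,-167,-115],0],[1,[100,-167,-138],0],[1,[105,-167,-147],0],[1,[110,-167,-147],0]]'

```text
t: 33.85
tool_pos: [0.4847, -0.3269, 0.0392]
ee_rot: [-0.003, 0.026, 1.0, 0.002]
contact_force: [-0.5, 0.3, 0.4]
gripper_width: 0.0007
```

Call:
move_arm --deltas '[[1,[10,0,0],0],[1,[20,0,0],0],[1,[30,0,0],0],[1,[38,0,0],0],[1,[42,0,0],0],[1,[44,0,0],0]]'

```text
t: 34.35
tool_pos: [0.533, -0.3282, 0.0454]
ee_rot: [0.001, 0.025, 1.0, -0.001]
contact_force: [-0.3, 0.6, -0.7]
gripper_width: 0.0005
```

Call:
move_arm --deltas '[[1,[2,0,0],0],[1,[4,0,0],0],[1,[5,0,0],0]]'

```text
t: 34.6
tool_pos: [0.5344, -0.3279, 0.0442]
ee_rot: [-0.002, 0.025, 1.0, 0.0]
contact_force: [-13.4, 2.1, 10.8]
gripper_width: 0.0004
```

Call:
move_arm --deltas '[[1,[2,0,0],0],[1,[4,0,0],0],[1,[6,0,0],0],[1,[6,0,0],0]]'

```text
t: 34.93
tool_pos: [0.5343, -0.3278, 0.0442]
ee_rot: [-0.008, 0.025, 1.0, 0.001]
contact_force: [-38.5, 4.4, 28.7]
gripper_width: 0.0004
```

Run:
```python
from h import *
s=arm.get_state();print(s['tool_pos'],s['contact_force'],s['ft_torque'],s['tau'].round(1))
```

```text
[ 0.53430023 -0.32779248  0.04421113] [-38.50530823   4.44651513  28.71173568] [1.11701735 6.72382978 0.23417194] [ 10.  -52.9 -51.8   6.3 -12.6   0.3]
```

The stop is rigid: it reached the same x, 0.534, twice, with no movement up to 38 N. No tin can jam it, since the drawer is 66 mm deep and a tin is at most 60 mm, so the drawer is home. I'll back off and clear.

Call:
move_arm --deltas '[[1,[-8,0,0],0],[1,[-20,0,0],0],[1,[-45,0,0],0],[1,[-80,0,20],0],[1,[-110,0,55],0],[1,[-130,20,95],0],[1,[-145,50,130],0],[1,[-155,85,160],0],[1,[-155,110,170],0],[1,[-155,110,170],0]]'

```text
t: 35.77
tool_pos: [0.3881, -0.2157, 0.2192]
ee_rot: [0.003, 0.025, 1.0, -0.001]
contact_force: [0.0, -0.4, 0.3]
gripper_width: 0.0002
```

Run:
```python
from h import *
s=arm.get_state();print(s['t'],s['tool_pos'],s['contact_force'])
snap('top','t19');a=cv2.imread('pics/top0.png').astype(int);b=cv2.imread('pics/t19.png').astype(int)
for n,(u0,u1,v0,v1) in dict(last=(296,334,88,146),dauber=(285,302,140,188),yellow=(318,345,150,185),pink=(143,167,193,217),red=(135,160,240,263),redscoop=(218,270,106,147),redscoop2=(362,415,287,346)).items():
    print(n,abs(a-b)[v0:v1,u0:u1].mean().round(1))
im=b.max(2);print('knob col',im[186:216,419].tolist())
m=b.min(2)>150;n,l,st,c=cv2.connectedComponentsWithStats(m.astype(np.uint8));print([st[i].tolist() for i in range(1,n) if st[i,4]>100 and st[i,1]>150 and st[i,0]>160])
```

```text
35.7667 [ 0.38805837 -0.21567997  0.21916186] [ 0.02302116 -0.41235714  0.31393726]
last 2.1
dauber 2.3
yellow 2.1
pink 1.8
red 2.4
redscoop 2.5
redscoop2 35.2
knob col [81, 83, 89, 87, 75, 84, 136, 187, 171, 145, 180, 200, 187, 186, 183, 181, 180, 181, 161, 102, 77, 115, 163, 181, 182, 180, 181, 183, 183, 164]
[[344, 184, 86, 125, 680], [350, 188, 85, 125, 550], [424, 194, 57, 52, 1412], [403, 222, 86, 131, 722], [411, 227, 84, 130, 572], [276, 231, 49, 42, 1641], [353, 307, 48, 34, 628], [272, 325, 110, 95, 6201], [276, 375, 19, 11, 105]]
```

```bash
python3 -c "
from workcell import arm
print(arm.sign_off())"
```

```text
the job is handed in; nothing more can be done
None
```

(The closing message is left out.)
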